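# Seat and lock the ink cartridge of the addressing machine

## Robot

A 7-joint arm with a two-finger parallel gripper is mounted at the origin on the work surface. World frame = base frame: x ahead of the robot, y to its left, z up, the work surface at z = 0. Lengths are in m, angles in rad, forces in N, time in s.
With the tool pointing down it reaches from about 0.4 to 0.85 m from the base axis. Payload 10.4 kg.
Tool frame: the origin (TCP) lies at the very end of the fingers, on their centre line; the grasp point (between the pads) lies 19 mm behind it; x points along the fingers, z is the direction in which the jaws open and shut, and the axes are right-handed (so a half turn about x gives the same grasp; the last joint's range is limited). The gripper opens to 85 mm and grips with 20 to 120 N. Pads are 22 mm wide; open, the fingers measure 114 mm over their backs; the gripper's body (76 mm by 85 mm) begins 54 mm behind the grasp point. The pads swing forward as they close: fully open they stand 13 mm farther back than shut.
Start: joints at [1.138, 0.332, -0.065, 1.46, 0.022, 1.35, -0.088], TCP at [0.249, -0.573, 0.231] pointing down, gripper open.
Joint ranges: [-2.6, 2.6], [-0.5, 2.12], [-1.47, 1.34], [0.16, 2.42], [-1.27, 4.41], [0.06, 2.06], [-2.6, 2.6]. Speed limits (rad/s): [2.22, 2.22, 2.79, 2.79, 3.14, 3.14, 3.14].

## Interface

Orientations are given as a unit quaternion [x, y, z, w].
In Python, from workcell import readout, camera, manip gives the robot as it stands.
- The arm moves only by the shell command python3 -m inch 'ROWS' [FORCE]. ROWS is JSON, a list of rows, each a list of 3 entries, a list of its own where there are three numbers: the turn, a rotation vector about the tool's x, y, z in degrees, then the shift along the tool's x, y, z in mm, then the closure, from 0 (fully open) to 1 (shut). In form: [[[wx, wy, wz], [dx, dy, dz], hand], ...]. A call has 1 to 10 rows; each row is the pose to reach, as a shift and turn from the pose measured when the call began, along the tool's axes at that moment; what a row does not reach only later rows make up. A row lasts 1/8 s, in which the tool goes at most 62.5 mm and 10.7 degrees, less where a joint would pass 70% of its speed; a pose out of reach is approached as far as the arm can. A call with a gripper value outside its range is refused whole. The fingers move at their own pace and stop on an object; FORCE is the grip in N (left out, the last holds). Time passes only in rows, so rows that repeat a pose let the fingers close. It gives the time, the measured TCP pose, the force and the opening at its end, in the units of the state.
- readout.get_obs(): the state, without advancing time (a new reading comes with each control period).
- camera(name): name is "scene" or "top"; returns a dict with "pixels" (384x512x3 uint8, red, green, blue), "range_z" (384x512 float32, m along the optical axis (not along the pixel's ray), 0 where there is no reading), "intrinsics" (3x3 intrinsics, pixels), "dist" ([k1, k2, p1, p2, k3] as OpenCV has them; the pictures are not rectified), "extrinsics" (4x4, takes a point from world to camera coordinates). Camera axes: x right, y down, z forward; pixel columns grow to the right and rows downward; lengths in m; the calibration is good to about 2 mm. A picture is of the moment at which its call begins.
- manip.hand_in(): hands the job in, once; it reports no verdict.
The state is a dict: "clock": time; "joint_pos": joint angles; "joint_velocities": joint speeds; "tau": joint torques, N m; "position": TCP position; "ee_rot": TCP orientation; "ft_force": force on the tool from outside, world axes, zero at the start; "torque": the same for the moment, N m; "grip_width": opening from 0.0 (shut) to 1.0 (fully open).
Only numpy, scipy, OpenCV 4.12 (cv2) and the standard library are available. Lean on these libraries where they do the work, as an engineer would, in place of code of your own. Each camera call takes 0.05 s, during which the arm holds its last target.

## Task

Change the ink of the addressing machine. First flip its port cover all the way back, past upright, so that it stays open; then stand the lying ink cartridge upright on its foot on the desk and let go of it. Take it again by the wing on its top, push it down into the port against the spring and turn it clockwise as far as it goes so that it stays locked, and leave the other desk things where they are.

Things in the scene. Friction and masses are not known exactly. Their poses are not given: they have to be found in the camera images.
- machine: Grey desktop addressing machine, fixed, 210 x 235 mm. Flat deck 100 mm above the desk; hood 145 mm high from own y = +80 to +160 mm. Origin on the desk straight below the centre of the ink port; own x points away from its front face (at x = -50 mm), z up; right side at y = -75 mm. The port cover lies over the port.
- port (a point): Centre of the ink port at deck height, axes as the machine's: steel collar 8 mm thick, round hole 39 mm across, slots along +x and -x, 18 mm wide, reaching 30 mm from the centre. The cartridge's lugs pass the slots; once below the collar (foot 18 to 22 mm below the deck) they turn under it, clockwise from above only, to a stop at about 75 degrees.
- platform (a joint): Spring platform under the port, 0 when up (12 mm below the deck), grows as pushed down, 0.010 m at the bottom; takes 6 N to start, 9 N at the bottom. The cartridge's foot pushes it. With the cartridge locked it reads about 0.006 and the spring holds the lugs up against the collar; if not turned, it lifts the cartridge again.
- flap (a joint): Angle of the white plastic port cover in rad: 0 closed, 1.57 upright, 1.9 fully back at its stop. Plate 76 mm wide, 6 mm thick, reaching 100 mm from its hinge to the front, then a tongue 30 mm wide, 8 mm thick, 45 mm long that sticks out past the machine's front. Stiff hinge: stays where it is left. Starts closed or slightly ajar. 60 g.
- flap_tab (a point): Point in the middle of the cover's tongue, 130 mm from the hinge, 15 mm before the tongue's end; the tongue's free sides are 15 mm to either side along the own y axis. It moves with the cover.
- flap_hinge (a point): Point on the cover's hinge line, 55 mm behind the port centre and 4.5 mm above the deck; the hinge runs along the machine's y axis.
- cartridge: White ink cartridge, 130 mm long, 0.35 kg, lying, wing end pointing roughly away from the machine (-y). Origin: centre of its foot's face (28 mm above the desk when lying). Own x runs from foot to wing, y along the lugs, z up when lying. Round neck 36 mm across (0 to 26 mm), two lugs at the foot (10 mm long, 12 wide, reaching 27 mm from the axis), body 56 x 56 mm (26 to 96 mm), wing (96 to 130 mm).
- wing (a point): Point on the cartridge's axis within its flat wing, 118 mm from the foot's face, 12 mm short of the wing's end. The wing is 50 mm wide along the cartridge's y and 14 mm thick along its z; axes as the cartridge's.
- stapler: Loose steel and grey stapler, 140 x 38 mm and 52 mm high, origin under its centre, long along its own x; a bystander near the cartridge.
- stamp: Loose upright wooden hand stamp, 44 mm across, 90 mm high, origin under its centre; a bystander.
- mug: Loose white mug, 80 mm across, 95 mm high, origin under its centre; a bystander.
- tape_dispenser: Loose heavy tape dispenser, 140 x 56 mm, 87 mm high, origin under its centre; a bystander.
There are look-alikes about, which are no part of the job. Leave any green or red look-alike of the cartridge alone.

How it is judged:
On the way, in this order (a step that is already met when the one before it is completed fails the run):
1. the port cover stands open, past upright (value of joint flap above 1.6 rad), for 0.2 s.
2. the cartridge stands upright on its foot on the desk, let go and at rest (angle between cartridge's own x axis and vertical below 0.1 rad and height (world z) of cartridge below 0.006 m and contact force between the fingers and cartridge below 0.1 N and linear speed of cartridge below 0.02 m/s), for 0.3 s.
At the end, for the whole second after the job is handed in: The cartridge is in the port upright (within 0.08 rad) and centred within 5 mm, its foot at least 15.5 mm below the deck, its lugs turned at least 0.9 rad away from the slots, at rest; the cover is still open beyond 1.6 rad (horizontal distance between cartridge and port below 0.005 m and z of cartridge in the frame of port below -0.0155 m and angle between the y axis of cartridge and the x axis of port, either way round above 0.9 rad and angle between cartridge's own x axis and vertical below 0.08 rad and linear speed of cartridge below 0.01 m/s and value of joint flap above 1.6 rad); the robot touches nothing.
It fails at once if a bystander (stapler, stamp, mug, tape dispenser) is moved by more than 30 mm (distance of any of stapler, stamp, mug, tape_dispenser from where it was at the start of the episode above 0.03 m).
It also fails if it takes over 72 s, if anything falls off the work surface, if the arm or the gripper's body presses on something with over 40 N, if the wrist force passes 120 N, or if a joint passes its speed limit or range.

## Working session

There is one attempt and no reset: what is moved stays moved. The work goes in short steps, Python scripts to look and compute and a shell command to move; the robot and the scene stay as the last step left them, time stands still between calls to the robot, and variables do not carry over. Pictures are saved under pics/ and viewed, and the job is handed in when it is done.

```bash
ls; mkdir -p pics
python3 - <<'E'
from workcell import readout,camera
import cv2
print(readout.get_obs())
for n in("scene","top"):
    c=camera(n);cv2.imwrite(f"pics/{n}0.png",c["pixels"][:,:,::-1]);print(c["intrinsics"],c["dist"],c["extrinsics"])
E
```

```text
pics
{'clock': 0.0, 'joint_pos': array([ 1.13843467,  0.33287614, -0.06472404,  1.4609278 ,  0.02158776,
        1.34990534, -0.08850756]), 'joint_velocities': array([ 5.08112354e-04,  2.21855173e-04,  6.96358779e-04,  1.80661816e-03,
        1.83708398e-04, -1.79233256e-03, -8.35130222e-06]), 'tau': array([ 1.14929808e-03, -6.25461316e+01,  4.96314140e-02, -3.91601658e+01,
        1.61619106e-02,  1.00840861e-02, -4.08346381e-06]), 'position': array([ 0.24885783, -0.57291277,  0.23051978]), 'ee_rot': array([ 0.38806938,  0.59170311, -0.38754556,  0.59084518]), 'ft_force': array([-0.24970538, -0.8026053 , -0.21424192]), 'torque': array([-0.00221156, -0.00835309, -0.01907793]), 'grip_width': 1.0003898682284147}
[[396.5360365    0.         258.62230133]
 [  0.         396.5360365  196.47192498]
 [  0.           0.           1.        ]] [-0.07454253  0.          0.          0.          0.        ] [[-0.84052887  0.54157543  0.0143972   0.57106029]
 [ 0.40483539  0.64552357 -0.64761689 -0.08244297]
 [-0.36002712 -0.53851219 -0.76183009  1.31757834]
 [ 0.          0.          0.          1.        ]]
[[430.61340065   0.         258.60580414]
 [  0.         430.61340065 187.11993365]
 [  0.           0.           1.        ]] [-0.04791818  0.          0.          0.          0.        ] [[ 1.57532534e-02 -9.99872815e-01  2.48762552e-03 -1.55983861e-01]
 [-9.89914414e-01 -1.59465747e-02 -1.40766333e-01  6.12587617e-01]
 [ 1.40788099e-01 -2.45008646e-04 -9.90039722e-01  1.07354981e+00]
 [ 0.00000000e+00  0.00000000e+00  0.00000000e+00  1.00000000e+00]]
```

View pics/scene0.png

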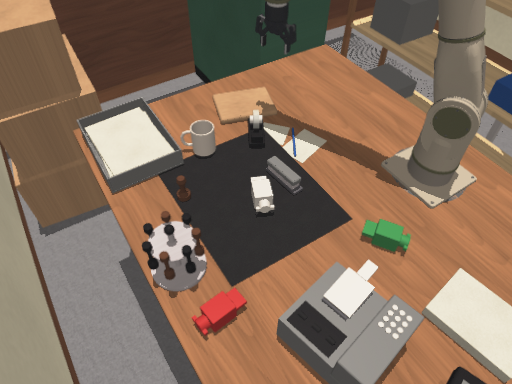

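View pics/top0.png

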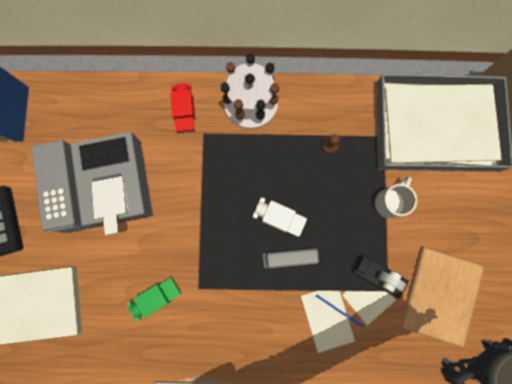

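```bash
cat > h.py <<'E'
import numpy as np,cv2
from workcell import readout,camera
def crop(c,x0,y0,x1,y1,s,name):
    im=c["pixels"][y0:y1,x0:x1,::-1]
    cv2.imwrite(name,cv2.resize(im,None,fx=s,fy=s,interpolation=cv2.INTER_CUBIC))
def ray(c,uv):
    p=cv2.undistortPoints(np.array(uv,float).reshape(-1,1,2),c["intrinsics"],c["dist"]).reshape(-1,2)
    d=np.c_[p,np.ones(len(p))];E=c["extrinsics"];R=E[:3,:3];t=E[:3,3]
    return -R.T@t, d@R
def onplane(c,uv,z):
    o,d=ray(c,uv); return o+d*((z-o[2])/d[:,2])[:,None]
def depthpts(c):
    H,W=c["range_z"].shape
    v,u=np.mgrid[:H,:W]
    o,d=ray(c,np.c_[u.ravel(),v.ravel()])
    z=c["range_z"].ravel()
    P=o+d*z[:,None]; P[z==0]=np.nan
    return P.reshape(H,W,3)
def proj(c,P):
    E=c["extrinsics"]
    return cv2.projectPoints(np.array(P,float).reshape(-1,1,3),cv2.Rodrigues(E[:3,:3])[0],E[:3,3],c["intrinsics"],c["dist"])[0].reshape(-1,2)
E
python3 - <<'E'
from h import *
c=camera("top");crop(c,20,120,170,240,5,"pics/t_mach.png");crop(c,230,180,350,280,6,"pics/t_cart.png")
c=camera("scene");crop(c,230,140,350,230,6,"pics/s_cart.png");crop(c,270,250,430,384,5,"pics/s_mach.png")
E
```

```text
(no output)
```

View pics/t_cart.png

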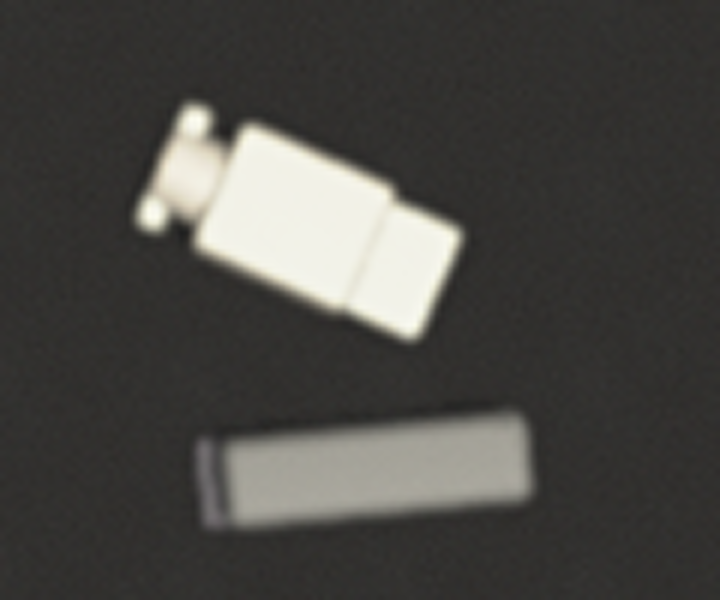

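View pics/s_cart.png

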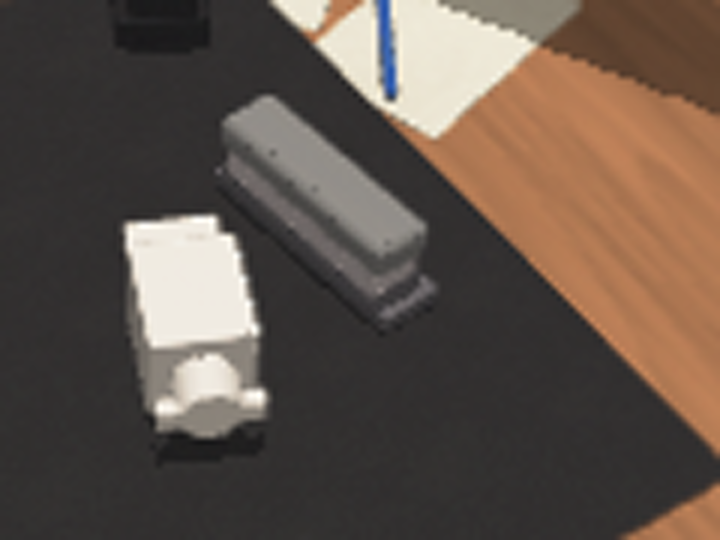

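View pics/t_mach.png

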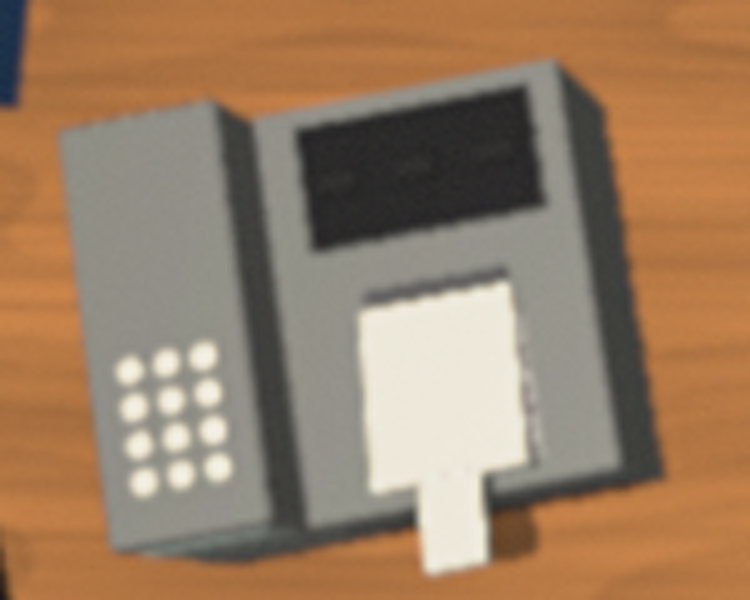

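View pics/s_mach.png

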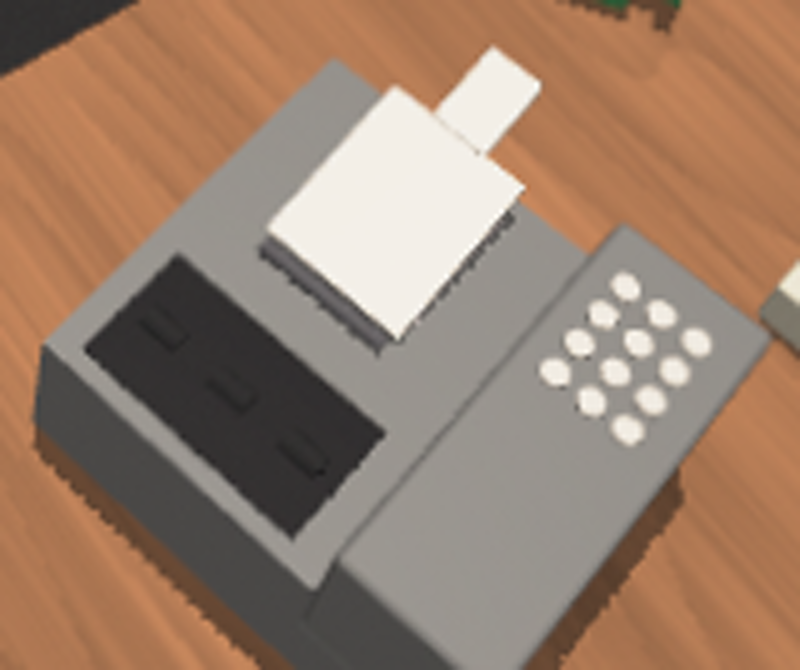

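Candidates for the cartridge in the top view are white (285,217), green (154,298) and red (182,107). I choose the white one: the crops show its neck and two lugs at the upper left and its wing at the lower right. The cover lies over the port at top view (108,205), with its tongue at (112,226). Next I measure.

Run:
```python
from h import *
np.set_printoptions(precision=4,suppress=True)
for n in("top","scene"):
    c=camera(n);P=depthpts(c);im=c["pixels"].astype(int);Z=P[...,2]
    hsv=cv2.cvtColor(c["pixels"],cv2.COLOR_RGB2HSV)
    print(n)
    # deck: 0.1 height gray
    m=(abs(Z-0.1)<0.006)&(hsv[...,1]<40)&(P[...,1]>0.1)
    q=P[m];print("deck n",m.sum(),q[:,2].mean())
    r=cv2.minAreaRect((q[:,:2]*1000).astype(np.float32));print("deck",r)
    m=(abs(Z-0.145)<0.006)&(hsv[...,1]<40)&(P[...,1]>0.1);q=P[m];r=cv2.minAreaRect((q[:,:2]*1000).astype(np.float32));print("hood",r,q[:,2].mean(),cv2.boxPoints(r))
    # cover white
    w=(hsv[...,2]>200)&(hsv[...,1]<40)
    m=w&(Z>0.09)&(Z<0.2)&(P[...,1]>0.1)&(P[...,1]<0.28)
    k,l,s,ce=cv2.connectedComponentsWithStats(m.astype(np.uint8))
    for i in range(1,k):
        if s[i,4]>50:
            q=P[l==i];r=cv2.minAreaRect((q[:,:2]*1000).astype(np.float32));print("cover",ce[i],s[i,4],r,q[:,2].min(),q[:,2].max())
            A=np.c_[q[:,:2],np.ones(len(q))];print(np.linalg.lstsq(A,q[:,2],rcond=None)[0])
    m=w&(abs(P[...,1]+0.22)<0.12)&(Z>0.004)&(Z<0.08)&(abs(P[...,0]-0.52)<0.12)
    k,l,s,ce=cv2.connectedComponentsWithStats(m.astype(np.uint8))
    for i in range(1,k):
        if s[i,4]>50:
            q=P[l==i];print("cart",ce[i],s[i,4]);qb=q[q[:,2]>0.05];r=cv2.minAreaRect((qb[:,:2]*1000).astype(np.float32));print(r,cv2.boxPoints(r),qb[:,2].mean())
```

```text
top
deck n 3933 0.0994496059797249
deck ((724.9144287109375, 306.02587890625), (477.246826171875, 247.22525024414062), 22.675363540649414)
hood ((707.65087890625, 385.615234375), (444.1919250488281, 101.26614379882812), 20.176965713500977) 0.14377982412548745 [[481.7202 356.5355]
 [516.649  261.4839]
 [933.5816 414.6949]
 [898.6528 509.7466]]
cover [108.217 201.488] 1332 ((555.0254516601562, 216.82553100585938), (137.81222534179688, 79.54889678955078), 9.242448806762695) 0.09774746961056047 0.13841120348897396
[-0.2113 -0.0501  0.2487]
cart [280.5915 217.0889] 945
((540.4790649414062, -198.28805541992188), (69.90570831298828, 54.646995544433594), 66.54405975341797) [[ 501.5006 -219.4767]
 [ 551.632  -241.2286]
 [ 579.4575 -177.0994]
 [ 529.3262 -155.3475]] 0.054366570433881656
scene
deck n 4453 0.0997002863025254
deck ((622.2568359375, 254.7432098388672), (211.63287353515625, 198.98446655273438), 12.49957275390625)
hood ((603.0299682617188, 347.33343505859375), (208.9593963623047, 80.0643310546875), 12.413450241088867) 0.14399717003010606 [[492.3873 363.9703]
 [509.5983 285.7777]
 [713.6726 330.6966]
 [696.4617 408.8892]]
cover [351.5114 288.3967] 1535 ((556.60595703125, 212.8990936279297), (136.1182403564453, 80.24958038330078), 12.418691635131836) 0.09833185883740103 0.13844380141315304
[-0.2051 -0.0448  0.2448]
cart [260.9288 186.5562] 365
((542.5914306640625, -198.44439697265625), (72.80805969238281, 53.82785415649414), 67.56796264648438) [[ 503.8227 -221.8238]
 [ 553.5776 -242.3639]
 [ 581.3602 -175.065 ]
 [ 531.6053 -154.5249]] 0.054774635038113355
cart [264.3293 203.7317] 82
((0.0, 0.0), (0.0, 0.0), 0.0) [[0. 0.]
 [0. 0.]
 [0. 0.]
 [0. 0.]] nan<stdin>:24: RuntimeWarning: Mean of empty slice.
  ret = ret.dtype.type(ret / rcount)
```

```bash
cat >> h.py <<'E'
from scipy.spatial.transform import Rotation as Ro
TH=np.radians(12.41); MO=np.array([.5751,.2183,0])
def M(x,y,z,th=None,o=None):
    th=TH if th is None else th; o=MO if o is None else o
    return o+np.array([np.cos(th)*x-np.sin(th)*y,np.sin(th)*x+np.cos(th)*y,z])
def flap(r,up,y,ang): # r from hinge, up normal to cover, in machine frame
    return M(.055-r*np.cos(ang)+up*np.sin(ang),y,.1045+r*np.sin(ang)+up*np.cos(ang))
def frame(xd,zd):
    x=np.array(xd,float);x/=np.linalg.norm(x);z=np.array(zd,float);z-=x*(z@x);z/=np.linalg.norm(z)
    return np.c_[x,np.cross(z,x),z]
def go(p,Rt,half=True):
    """print row from present pose to TCP pose"""
    o=readout.get_obs();R0=Ro.from_quat(o["ee_rot"]).as_matrix()
    best=None
    for s in ((1,-1) if half else (1,)):
        Rr=Rt@np.diag([1,s,s])
        w=Ro.from_matrix(R0.T@Rr).as_rotvec(degrees=True)
        if best is None or np.linalg.norm(w)<np.linalg.norm(best): best=w
        print("turn",s,np.round(w,1))
    d=R0.T@(np.array(p)-o["position"])*1000
    print("shift",np.round(d,1),"tcp",np.round(o["position"],4),"q",np.round(o["joint_pos"],2),"F",np.round(o["ft_force"],1),"w",round(o["grip_width"],3),"t",o["clock"])
def st():
    o=readout.get_obs();R0=Ro.from_quat(o["ee_rot"]).as_matrix()
    print("tcp",np.round(o["position"],4),"q",np.round(o["joint_pos"],2),"F",np.round(o["ft_force"],1),"T",np.round(o["torque"],2),"w",round(o["grip_width"],3),"t",round(o["clock"],2));print(np.round(R0,3))
E
python3 - <<'E'
from h import *
st()
for n in("top","scene"):
    c=camera(n);im=c["pixels"][:,:,::-1].copy();s=3
    P=[M(-.05,-.075,.1),M(.16,-.075,.1),M(.16,.08,.145),M(.16,.16,.145),M(-.05,.16,.145),M(-.05,.08,.145)]
    P+= [flap(r,.003,y,.21) for r,y in((.1,.038),(.1,-.038),(0,.038),(0,-.038),(.145,.015),(.145,-.015))]
    f=np.array([.5653,-.1423,.028]);d=np.array([-.391,-.92,0]);l=np.array([.92,-.391,0])
    P+=[f+d*a+l*b+np.array([0,0,h]) for a,b,h in((.026,.028,.028),(.026,-.028,.028),(.096,.028,.028),(.096,-.028,.028),(.13,.025,.007),(.13,-.025,.007),(.005,.027,0),(.005,-.027,0))]
    uv=proj(c,P)
    big=cv2.resize(im,None,fx=s,fy=s)
    for u in uv: cv2.circle(big,tuple(int(v) for v in (u+.5)*s),3,(0,0,255),-1)
    x0,y0=(20,120) if n=="top" else (220,160)
    cv2.imwrite(f"pics/ov_{n}.png",big[y0*s:y0*s+ (150 if n=='top' else 200)*s,x0*s:(x0+ (266 if n=='top' else 220))*s])
E
```

```text
tcp [ 0.249  -0.5731  0.231 ] q [ 1.14  0.33 -0.06  1.46  0.02  1.35 -0.09] F [-0.7  0.4  0.5] T [ 0.02 -0.02 -0.03] w 1.002 t 0.3
[[-0.     0.917  0.398]
 [ 0.     0.398 -0.917]
 [-1.    -0.    -0.   ]]
```

View pics/ov_top.png

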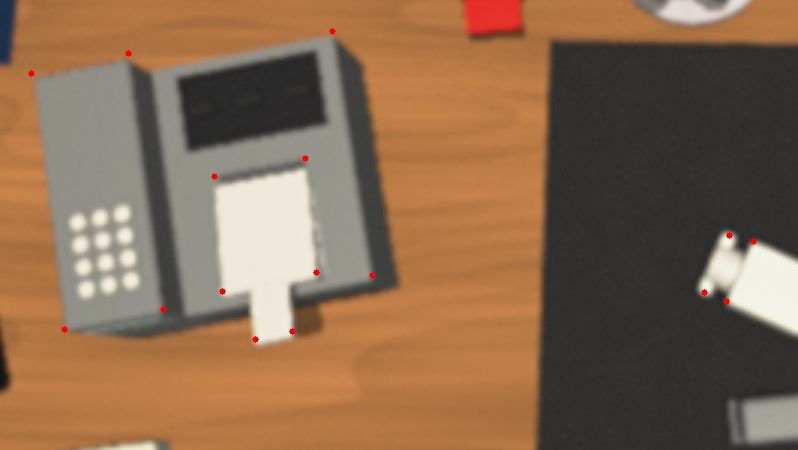

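View pics/ov_scene.png

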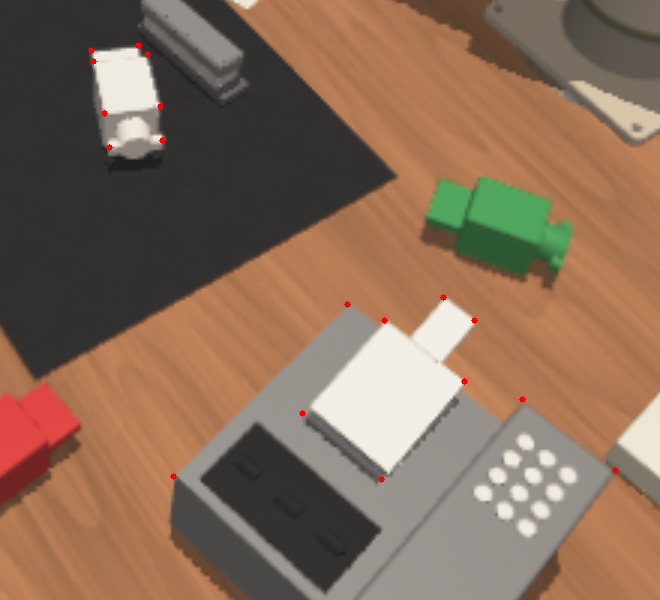

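The overlay agrees with the pictures to about 1 to 2 px, so the machine yaw is about 12.4° and the cover is ajar by about 0.21 rad. Next I plan the grip of the tongue by its sides, then the arc.

Run:
```python
from h import *
R=frame([0,0,-1],[-np.sin(TH),np.cos(TH),0])
p=flap(.13,0,0,.21)
print(p)
go(p+[0,0,.09-.019],R)
```

```text
[0.50464164 0.20279583 0.13159979]
turn 1 [-168.9   -0.    -0. ]
turn -1 [11.1 -0.   0. ]
shift [  28.7  543.6 -609.9] tcp [ 0.249  -0.5732  0.2312] q [ 1.14  0.33 -0.06  1.46  0.02  1.35 -0.09] F [-0.9  0.2 -0.3] w 1.001 t 0.4
```

```bash
python3 -m inch '[[[1,0,0],[0,50,-50],0],[[3,0,0],[0,90,-95],0],[[4,0,0],[0,130,-140],0],[[6,0,0],[0,170,-185],0],[[7,0,0],[0,210,-230],0],[[8,0,0],[0,250,-280],0],[[9,0,0],[0,290,-325],0],[[10,0,0],[0,330,-370],0],[[11,0,0],[0,370,-415],0],[[11,0,0],[0,410,-460],0]]' 20
python3 - <<'E'
from h import *
R=frame([0,0,-1],[-np.sin(TH),np.cos(TH),0])
p=flap(.13,0,0,.21)
go(p+[0,0,.09-.019],R)
E
```

```text
clock: 1.65
position: [0.4421, 0.0139, 0.2317]
ee_rot: [0.443, 0.551, -0.443, 0.552]
ft_force: [0.7, -0.2, 0.1]
grip_width: 1.002
turn 1 [-1.8e+02  1.0e-01  1.0e-01]
turn -1 [ 0.   0.  -0.1]
shift [  29.1  101.7 -171. ] tcp [0.4421 0.0139 0.2317] q [ 0.57 -0.05 -0.68  1.88 -0.03  1.3  -1.45] F [ 0.7 -0.2  0.1] w 1.002 t 1.65
```

```bash
python3 -m inch '[[[0,0,0],[5,30,-50],0],[[0,0,0],[15,60,-100],0],[[0,0,0],[25,85,-145],0],[[0,0,0],[29,102,-171],0],[[0,0,0],[29,102,-171],0],[[0,0,0],[29,102,-171],0]]'
python3 - <<'E'
from h import *
R=frame([0,0,-1],[-np.sin(TH),np.cos(TH),0])
p=flap(.13,0,0,.21)
go(p+[0,0,-.019],R)
c=camera("scene");crop(c,260,190,430,330,4,"pics/a1.png")
c=camera("top");crop(c,50,150,170,250,5,"pics/a2.png")
E
```

```text
clock: 2.4
position: [0.5049, 0.2022, 0.2026]
ee_rot: [0.443, 0.551, -0.443, 0.552]
ft_force: [-0.9, 0.4, 0.7]
grip_width: 1.0
turn 1 [-1.8e+02  1.0e-01  1.0e-01]
turn -1 [ 0.   0.1 -0. ]
shift [90.  -0.2 -0.7] tcp [0.5049 0.2022 0.2026] q [ 0.27  0.27 -0.85  1.68  0.22  1.28 -1.98] F [-0.9  0.4  0.7] w 1.0 t 2.4
```

View pics/a1.png

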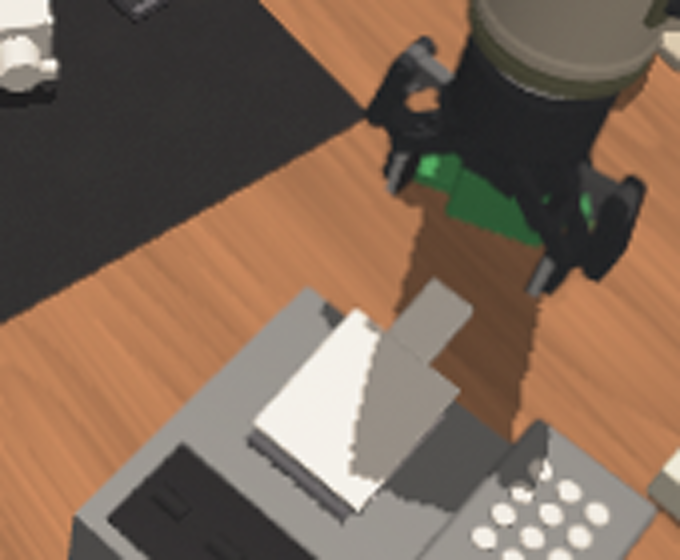

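View pics/a2.png

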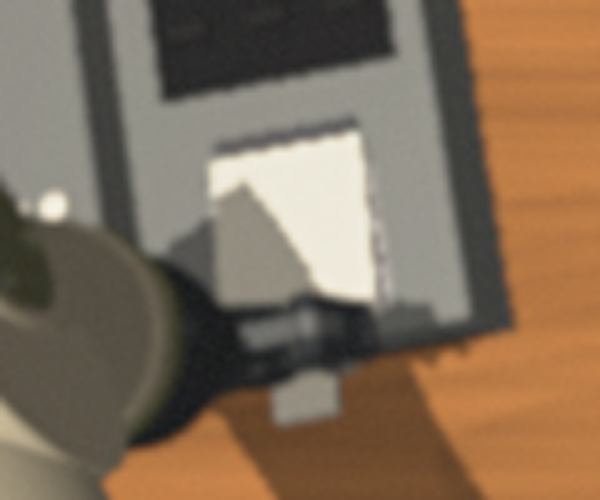

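```bash
python3 -m inch '[[[0,0,0],[40,-3,0],0],[[0,0,0],[75,-3,0],0],[[0,0,0],[90,-3,0],0],[[0,0,0],[90,-3,0],0]]'
python3 - <<'E'
from h import *
st()
c=camera("scene");crop(c,260,190,430,330,4,"pics/b1.png")
E
```

```text
clock: 3.0
position: [0.5022, 0.2002, 0.1128]
ee_rot: [0.443, 0.55, -0.444, 0.551]
ft_force: [0.0, 0.5, 1.4]
grip_width: 1.001
tcp [0.5022 0.2002 0.1128] q [ 0.24  0.36 -0.82  1.79  0.29  1.12 -2.04] F [0.  0.5 1.4] T [ 0.03 -0.04 -0.03] w 1.001 t 3.0
[[ 0.001  0.977  0.213]
 [-0.002  0.213 -0.977]
 [-1.     0.001  0.002]]
```

View pics/b1.png

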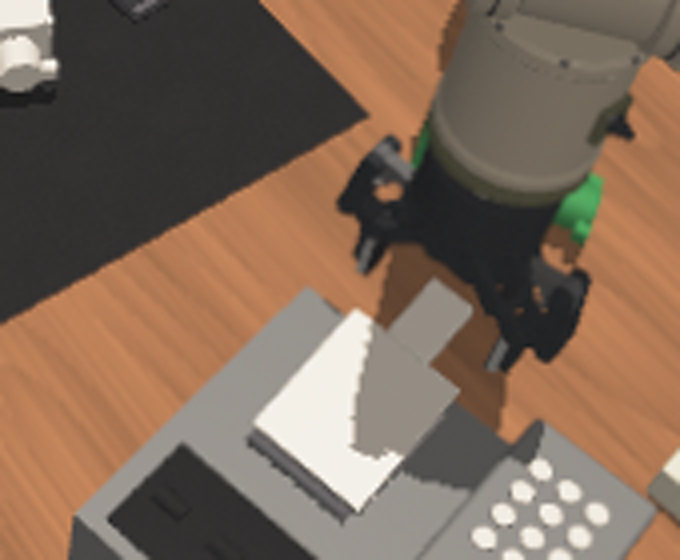

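```bash
python3 -m inch '[[[0,0,0],[0,0,0],1],[[0,0,0],[0,0,0],1],[[0,0,0],[0,0,0],1],[[0,0,0],[0,0,0],1],[[0,0,0],[0,0,0],1],[[0,0,0],[0,0,0],1],[[0,0,0],[0,0,0],1],[[0,0,0],[0,0,0],1]]' 25
python3 - <<'E'
from h import *
st()
c=camera("scene");crop(c,260,190,430,330,4,"pics/b2.png")
for a in np.arange(.21,1.91,.13):
    d=flap(.133,0,0,a)-flap(.133,0,0,.21)
    print(round(a,2), "x(down)",round(-d[2]*1e3,1),"y",round(d[0]/.977*1e3,1))
E
```

```text
clock: 4.05
position: [0.5022, 0.2036, 0.1144]
ee_rot: [0.444, 0.551, -0.442, 0.551]
ft_force: [-1.6, 9.5, -0.3]
grip_width: 0.347
tcp [0.5022 0.2036 0.1144] q [ 0.23  0.36 -0.83  1.79  0.29  1.11 -2.04] F [-1.6  9.5 -0.3] T [ 1.7   0.27 -0.3 ] w 0.347 t 4.05
[[ 0.003  0.977  0.215]
 [ 0.003  0.215 -0.977]
 [-1.     0.003 -0.002]]
0.21 x(down) -0.0 y 0.0
0.34 x(down) -16.6 y 4.7
0.47 x(down) -32.5 y 11.5
0.6 x(down) -47.4 y 20.3
0.73 x(down) -61.0 y 31.0
0.86 x(down) -73.1 y 43.3
0.99 x(down) -83.5 y 57.1
1.12 x(down) -92.0 y 72.1
1.25 x(down) -98.5 y 88.1
1.38 x(down) -102.9 y 104.8
1.51 x(down) -105.0 y 122.0
1.64 x(down) -105.0 y 139.2
1.77 x(down) -102.6 y 156.3
1.9 x(down) -98.1 y 173.0
```

View pics/b2.png

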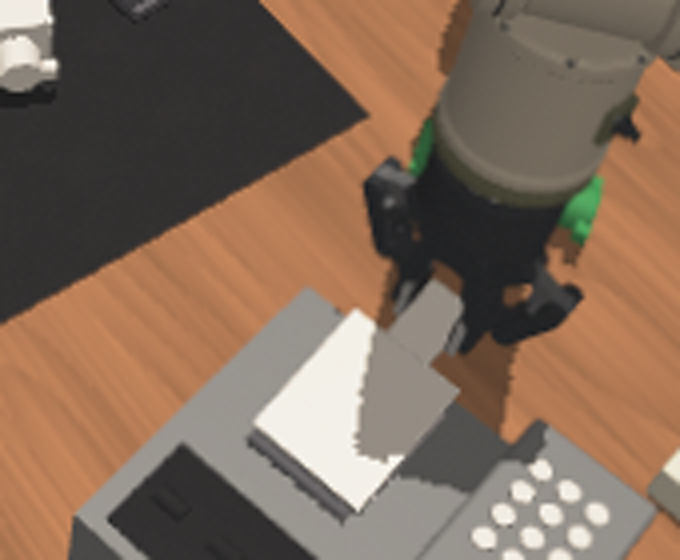

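```bash
python3 -m inch '[[[0,0,0],[-17,5,0],1],[[0,0,0],[-32,11,0],1],[[0,0,0],[-47,20,0],1],[[0,0,0],[-61,31,0],1],[[0,0,0],[-73,43,0],1],[[0,0,0],[-84,57,0],1],[[0,0,0],[-84,57,0],1]]'
python3 - <<'E'
from h import *
st()
c=camera("scene");crop(c,260,190,430,330,4,"pics/b3.png")
E
```

```text
clock: 4.97
position: [0.5584, 0.2161, 0.1994]
ee_rot: [0.445, 0.551, -0.441, 0.551]
ft_force: [0.1, 2.1, -1.1]
grip_width: 0.34
tcp [0.5584 0.2161 0.1994] q [ 0.19  0.4  -0.82  1.55  0.3   1.32 -2.01] F [ 0.1  2.1 -1.1] T [ 0.33 -0.14 -0.14] w 0.34 t 4.97
[[ 0.003  0.977  0.215]
 [ 0.004  0.215 -0.977]
 [-1.     0.004 -0.003]]
```

View pics/b3.png

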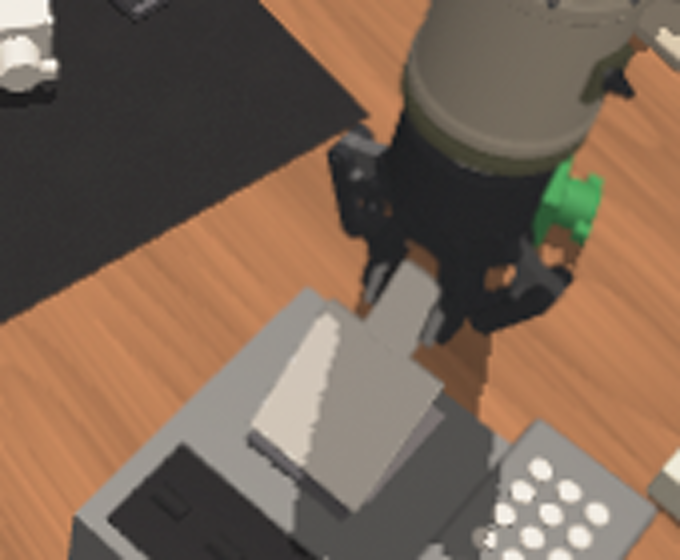

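```bash
python3 -m inch '[[[0,0,0],[-8,15,0],1],[[0,0,0],[-15,31,0],1],[[0,0,0],[-19,48,0],1],[[0,0,0],[-21,65,0],1],[[0,0,0],[-21,82,0],1],[[0,0,0],[-19,99,0],1],[[0,0,0],[-16,110,0],1],[[0,0,0],[-16,110,0],1]]'
python3 - <<'E'
from h import *
st()
c=camera("scene");crop(c,260,190,430,330,4,"pics/b4.png")
E
```

```text
clock: 6.02
position: [0.6659, 0.2394, 0.2156]
ee_rot: [0.445, 0.551, -0.441, 0.551]
ft_force: [-0.4, -1.2, 1.0]
grip_width: 0.341
tcp [0.6659 0.2394 0.2156] q [ 0.05  0.63 -0.75  1.2   0.41  1.46 -2.  ] F [-0.4 -1.2  1. ] T [-0.29  0.35 -0.01] w 0.341 t 6.03
[[ 0.003  0.977  0.215]
 [ 0.003  0.215 -0.977]
 [-1.     0.004 -0.002]]
```

View pics/b4.png

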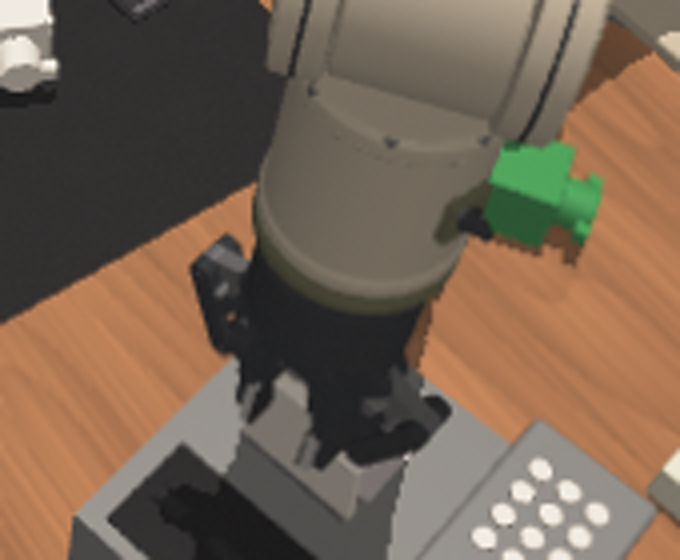

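```bash
python3 -m inch '[[[0,0,0],[0,0,0],0],[[0,0,0],[0,0,0],0],[[0,0,0],[0,0,0],0],[[0,0,0],[0,0,0],0],[[0,0,0],[0,0,0],0],[[0,0,0],[-40,0,0],0],[[0,0,0],[-80,0,0],0],[[0,0,0],[-85,-60,0],0],[[0,0,0],[-85,-110,0],0],[[0,0,0],[-85,-150,30],0]]'
python3 - <<'E'
from h import *
st()
c=camera("scene");crop(c,260,190,430,330,4,"pics/b5.png")
c=camera("top");crop(c,20,120,170,240,5,"pics/b6.png")
E
```

```text
clock: 7.32
position: [0.5228, 0.1793, 0.3001]
ee_rot: [0.444, 0.552, -0.44, 0.552]
ft_force: [1.3, -1.5, 1.4]
grip_width: 0.999
tcp [0.5228 0.1793 0.3001] q [ 0.31  0.23 -0.85  1.51  0.17  1.47 -1.89] F [ 1.3 -1.5  1.4] T [-0.01 -0.02  0.  ] w 0.999 t 7.33
[[ 0.004  0.976  0.219]
 [ 0.003  0.219 -0.976]
 [-1.     0.004 -0.003]]
```

View pics/b5.png

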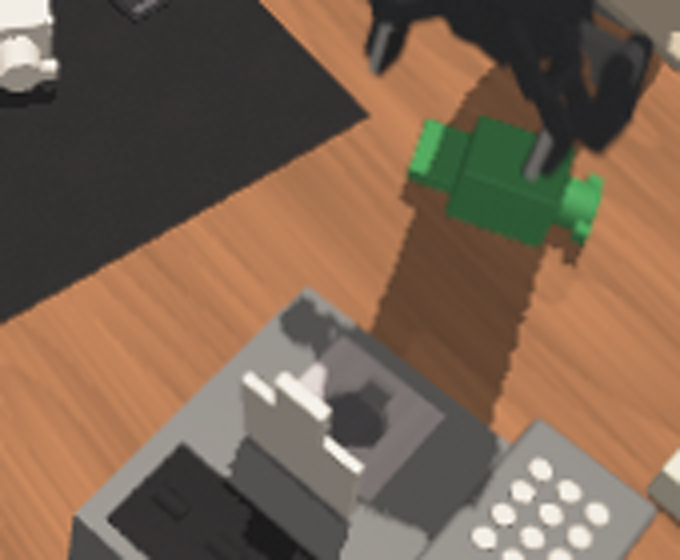

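View pics/b6.png

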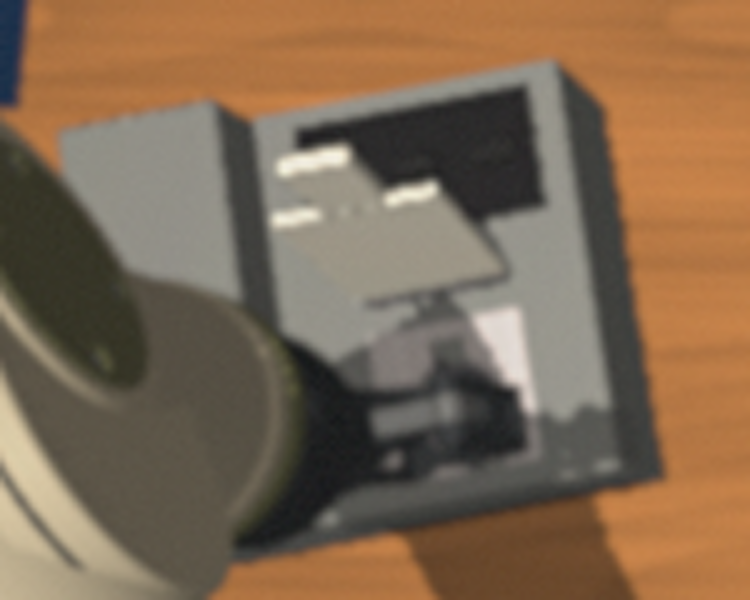

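Run:
```python
from h import *
c=camera("top")
print(onplane(c,[(263,253.5),(317,248),(319,262),(265,267)],.04))
f=np.array([.5653,-.1423,.028]);d=np.array([-.391,-.92,0]);l=np.array([.92,-.391,0])
P=depthpts(c);Z=P[...,2];m=(Z>.03)&(Z<.07)&(P[...,0]<.49)&(P[...,0]>.40)&(P[...,1]<-.1)&(P[...,1]>-.32)
q=P[m]-f;print("stapler along",(q@d).min(),(q@d).max(),"lat max",(q@l).max(), P[m].min(0),P[m].max(0))
for b in np.arange(0,.16,.02):
    s=((q@d)>b)&((q@d)<b+.02)
    if s.any():print(round(b,2),(q@l)[s].max())
for t in(45,):
    t=np.radians(t)
    R=frame(-d*np.sin(t)+np.array([0,0,-np.cos(t)]),l)
    g=f+d*.066+np.array([0,0,.002])
    print("pre 100mm back");go(g+R[:,0]*(.019-.10),R)
    print("grasp",g+R[:,0]*.019,R)
```

```text
[[ 0.44475759 -0.16010148  0.04      ]
 [ 0.46070758 -0.29795646  0.04      ]
 [ 0.42539877 -0.30301412  0.04      ]
 [ 0.41086647 -0.16567267  0.04      ]]
stapler along 0.07323745959370703 0.19851528153404063 lat max -0.03996299301144314 [ 0.41373468 -0.29973515  0.03877006] [ 0.45809908 -0.17014737  0.05765609]
0.06 -0.09888722297147794
0.08 -0.08632450429653961
0.1 -0.0747416197837001
0.12 -0.06323551004384044
0.14 -0.05184120708003876
pre 100mm back
turn 1 [-51.7  21.6  41.2]
turn -1 [117.7  48.4 -25.4]
shift [213.  -99.9 419.5] tcp [0.5247 0.1753 0.3005] q [ 0.32  0.23 -0.85  1.51  0.18  1.47 -1.89] F [ 1.  -0.2  0.3] w 0.997 t 7.475
grasp [ 0.54474804 -0.19065755  0.01656256] [[ 2.76528462e-01  2.76627928e-01  9.20330918e-01]
 [ 6.50655204e-01  6.50889241e-01 -3.91140640e-01]
 [-7.07233918e-01  7.06979622e-01  3.92734903e-17]]
```

```bash
python3 -m inch '[[[0,0,0],[0,-10,55],0],[[-5,2,4],[10,-20,110],0],[[-12,5,10],[30,-30,165],0],[[-19,8,15],[50,-45,220],0],[[-26,11,21],[70,-55,270],0],[[-32,14,26],[80,-70,320],0],[[-39,16,31],[90,-85,370],0],[[-46,19,36],[100,-100,420],0],[[-51.7,21.6,41.2],[110,-100,420],0],[[-51.7,21.6,41.2],[120,-100,420],0]]'
cat >> h.py <<'E'
f=np.array([.5653,-.1423,.028]);d=np.array([-.391,-.92,0]);l=np.array([.92,-.391,0])
def tilt(t): 
    t=np.radians(t); return frame(-d*np.sin(t)+np.array([0,0,-np.cos(t)]),l)
E
python3 - <<'E'
from h import *
st();R=tilt(45);g=f+d*.066+np.array([0,0,.002])
go(g+R[:,0]*(.019-.1),R)
c=camera("scene");cv2.imwrite("pics/c1.png",c["pixels"][...,::-1])
E
```

```text
clock: 8.72
position: [0.515, -0.2621, 0.1753]
ee_rot: [0.399, 0.585, 0.134, 0.693]
ft_force: [0.4, 0.9, 0.4]
grip_width: 1.003
tcp [ 0.515  -0.2621  0.1753] q [ 1.18  0.55 -0.52  1.56 -0.5   1.37  0.45] F [0.4 0.9 0.4] T [-0.56  0.25 -0.03] w 1.003 t 8.72
[[ 0.279  0.282  0.918]
 [ 0.653  0.646 -0.397]
 [-0.705  0.71  -0.004]]
turn 1 [-0.4  0.1 -0.2]
turn -1 [ 1.796e+02 -3.000e-01 -1.000e-01]
shift [ 66.7 -57.7  -0.3] tcp [ 0.515  -0.2621  0.1753] q [ 1.18  0.55 -0.52  1.56 -0.5   1.37  0.45] F [0.4 0.9 0.4] w 1.003 t 8.725
```

View pics/c1.png

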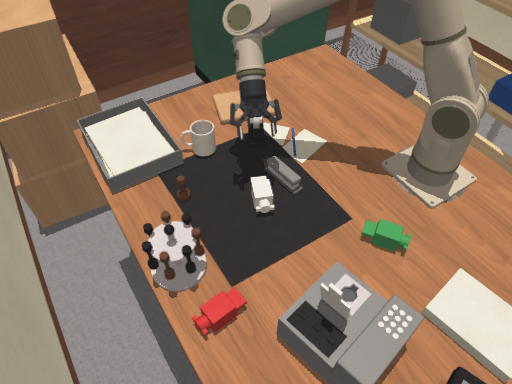

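```bash
python3 -m inch '[[[0,0,0],[33,-30,0],0],[[0,0,0],[67,-58,0],0],[[0,0,0],[67,-58,0],0]]'
python3 - <<'E'
from h import *
st();R=tilt(45);g=f+d*.066+np.array([0,0,.002])
go(g+R[:,0]*(.019),R)
c=camera("scene");crop(c,200,100,340,220,5,"pics/c2.png");crop(c,300,250,400,340,7,"pics/c3.png")
c=camera("top");crop(c,80,150,150,220,8,"pics/c4.png");crop(c,230,180,350,280,6,"pics/c5.png")
E
```

```text
clock: 9.15
position: [0.5174, -0.2504, 0.0849]
ee_rot: [0.4, 0.587, 0.137, 0.69]
ft_force: [-0.7, -0.1, 0.1]
grip_width: 0.997
tcp [ 0.5174 -0.2504  0.0849] q [ 1.16  0.66 -0.51  1.62 -0.47  1.24  0.52] F [-0.7 -0.1  0.1] T [-0.67  0.24 -0.02] w 0.997 t 9.15
[[ 0.273  0.28   0.92 ]
 [ 0.658  0.643 -0.391]
 [-0.701  0.713 -0.009]]
turn 1 [-0.4 -0.4 -0.5]
turn -1 [179.6  -0.7   0.6]
shift [94.7 -2.6  2.5] tcp [ 0.5174 -0.2504  0.0849] q [ 1.16  0.66 -0.51  1.62 -0.47  1.24  0.52] F [-0.7 -0.1  0.1] w 0.997 t 9.15
```

View pics/c2.png

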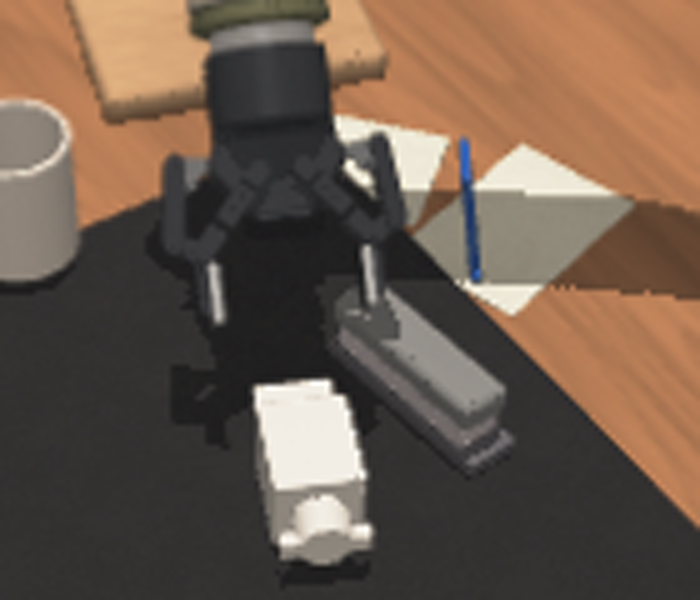

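View pics/c3.png

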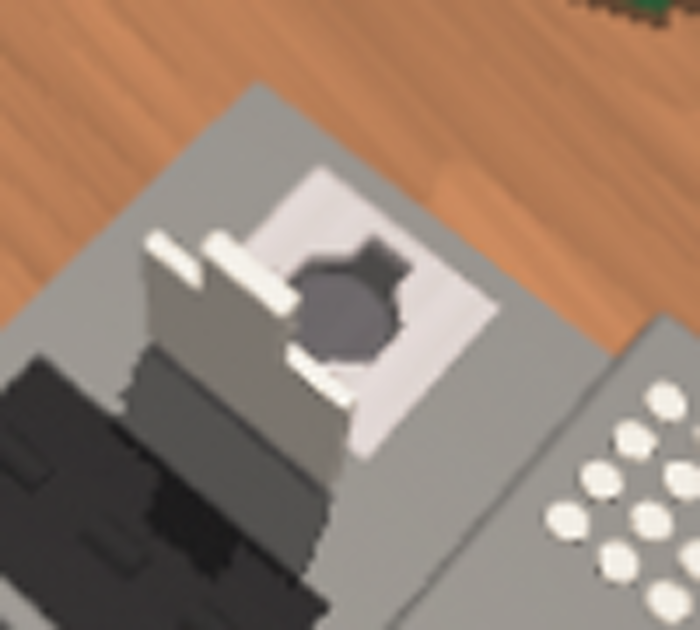

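View pics/c4.png

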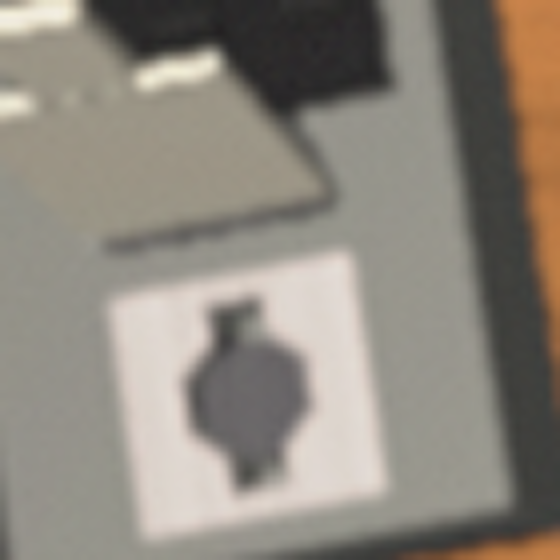

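View pics/c5.png

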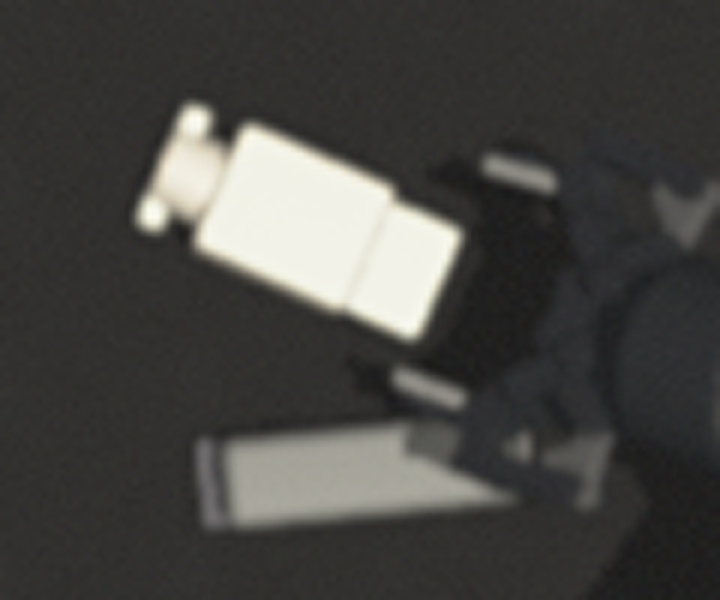

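```bash
python3 -m inch '[[[0,0,0],[0,-1,1],0.1],[[-0.4,-0.4,-0.5],[30,-2,1],0.1],[[-0.4,-0.4,-0.5],[60,-2,1],0.1],[[-0.4,-0.4,-0.5],[85,-2.6,1],0.1],[[-0.4,-0.4,-0.5],[94,-2.6,1],0.1],[[-0.4,-0.4,-0.5],[94,-2.6,1],0.1]]'
python3 - <<'E'
from h import *
st();R=tilt(45);g=f+d*.066+np.array([0,0,.002])
go(g+R[:,0]*(.019),R)
c=camera("scene");crop(c,200,100,340,220,5,"pics/d2.png")
c=camera("top");crop(c,230,180,350,280,6,"pics/d5.png")
E
```

```text
clock: 10.0
position: [0.5456, -0.1932, 0.0214]
ee_rot: [0.393, 0.584, 0.134, 0.697]
ft_force: [-0.0, 0.5, 0.5]
grip_width: 0.898
tcp [ 0.5456 -0.1932  0.0214] q [ 1.09  0.72 -0.53  1.7  -0.49  1.05  0.54] F [-0.   0.5  0.5] T [-0.68  0.25 -0.  ] w 0.898 t 10.0
[[ 0.281  0.273  0.92 ]
 [ 0.646  0.655 -0.392]
 [-0.709  0.705  0.008]]
turn 1 [0.3 0.3 0.2]
turn -1 [-179.7   -0.3    0.5]
shift [ 4.9 -2.  -1.8] tcp [ 0.5456 -0.1932  0.0214] q [ 1.09  0.72 -0.53  1.7  -0.49  1.05  0.54] F [-0.   0.5  0.5] w 0.898 t 10.0
```

View pics/d2.png

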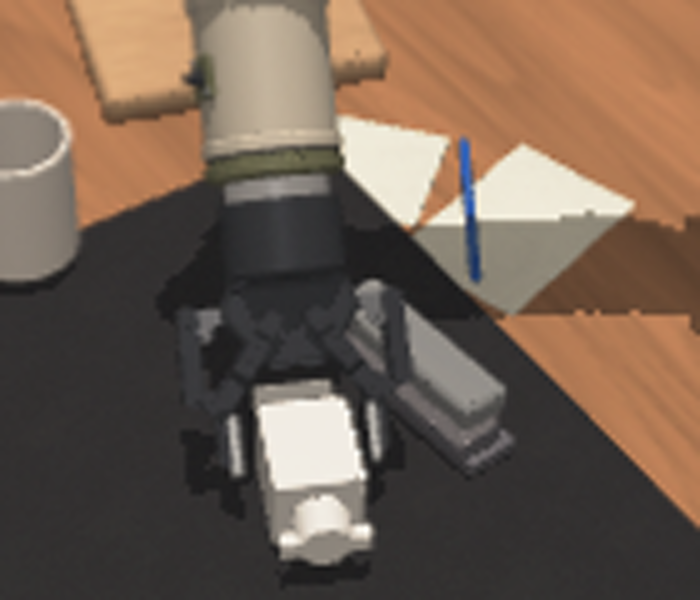

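View pics/d5.png

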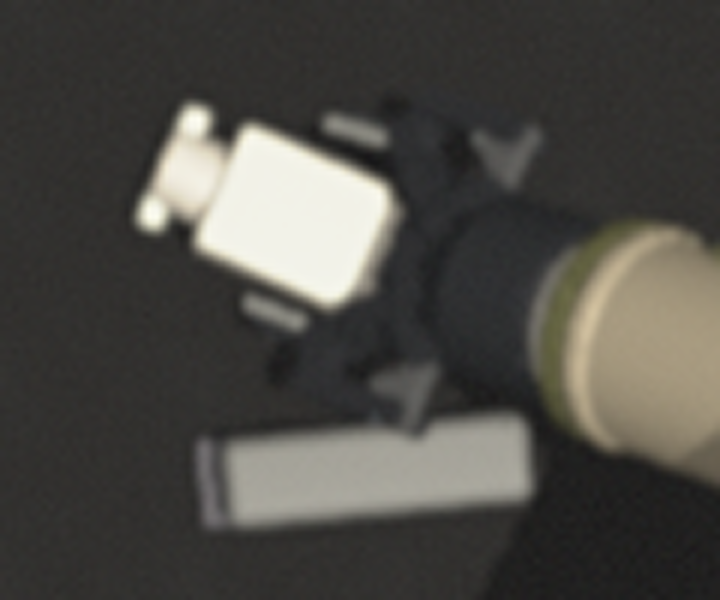

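```bash
python3 -m inch '[[[0,0,0],[2,-2,-2],0.1],[[0,0,0],[2,-2,-2],0.1],[[0,0,0],[2,-2,-2],0.6],[[0,0,0],[2,-2,-2],0.6],[[0,0,0],[2,-2,-2],0.6],[[0,0,0],[2,-2,-2],0.6],[[0,0,0],[2,-2,-2],0.6]]' 60
python3 - <<'E'
from h import *
st()
E
```

```text
clock: 10.98
position: [0.5437, -0.1937, 0.019]
ee_rot: [0.393, 0.584, 0.133, 0.697]
ft_force: [-2.7, -2.9, 5.9]
grip_width: 0.648
tcp [ 0.5437 -0.1937  0.019 ] q [ 1.09  0.72 -0.53  1.71 -0.49  1.04  0.54] F [-2.7 -2.9  5.9] T [-0.12  0.66  0.37] w 0.648 t 10.97
[[ 0.282  0.274  0.92 ]
 [ 0.645  0.655 -0.393]
 [-0.71   0.704  0.008]]
```

```bash
python3 - <<'E'
from h import *
o=readout.get_obs();R0=Ro.from_quat(o["ee_rot"]).as_matrix()
print("up100",R0.T@[0,0,100]); 
R=tilt(-45);g=np.array([.56,-.18,.16])
go(g+R[:,0]*.019,R)
E
python3 -m inch '[[[0,0,0],[-20,20,0],0.8],[[0,0,0],[-50,50,0],0.8],[[0,0,0],[-80,80,0],0.8],[[0,0,0],[-90,90,0],0.8]]' 60
python3 - <<'E'
from h import *
R=tilt(-45);g=np.array([.56,-.18,.14])
go(g+R[:,0]*.019,R)
c=camera("scene");crop(c,200,100,340,220,5,"pics/e1.png")
E
```

```text
up100 [-70.99176182  70.42365973   0.82334937]
turn 1 [ -0.1   0.5 -89.8]
turn -1 [ 127.5 -126.9   -0.7]
shift [-86.6  93.8  10.7] tcp [ 0.5437 -0.1937  0.019 ] q [ 1.09  0.72 -0.53  1.71 -0.49  1.04  0.54] F [-2.7 -2.9  5.9] w 0.648 t 10.975
clock: 11.48
position: [0.5435, -0.1932, 0.1478]
ee_rot: [0.392, 0.584, 0.133, 0.698]
ft_force: [0.7, 0.4, -4.5]
grip_width: 0.649
turn 1 [ -0.1   0.7 -89.7]
turn -1 [ 127.6 -126.8   -1. ]
shift [ 18.8 -11.3   9.8] tcp [ 0.5435 -0.1932  0.1478] q [ 1.12  0.53 -0.57  1.67 -0.52  1.22  0.43] F [ 0.7  0.4 -4.5] w 0.649 t 11.475
```

View pics/e1.png

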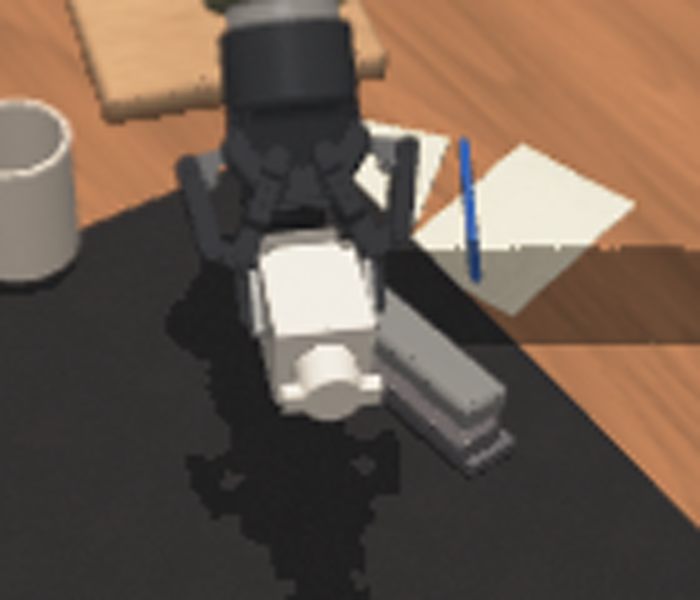

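```bash
python3 -m inch '[[[0,0,-9],[0,0,1],0.8],[[0,0,-18],[0,0,2],0.8],[[0,0,-27],[2,0,3],0.8],[[0,0,-36],[4,0,4],0.8],[[0,0,-45],[6,-1,5],0.8],[[0,0,-54],[8,-3,6],0.8],[[0,0,-63],[10,-5,7],0.8],[[0,0,-72],[13,-7,8],0.8],[[0,0,-81],[16,-9,9],0.8],[[0,0.5,-89.7],[19,-11,10],0.8]]' 60
python3 - <<'E'
from h import *
st()
R=tilt(-45);g=np.array([.56,-.18,.14])
go(g+R[:,0]*.019,R)
c=camera("scene");crop(c,180,60,340,220,4,"pics/e2.png")
E
```

```text
clock: 12.78
position: [0.5549, -0.1913, 0.125]
ee_rot: [-0.137, 0.694, -0.397, 0.585]
ft_force: [0.5, -1.4, -5.2]
grip_width: 0.651
tcp [ 0.5549 -0.1913  0.125 ] q [ 0.12  0.59 -0.32  1.57  0.8   1.57 -0.84] F [ 0.5 -1.4 -5.2] T [ 1.3  -0.56 -0.  ] w 0.651 t 12.78
[[-0.277  0.275  0.921]
 [-0.654  0.648 -0.391]
 [-0.704 -0.711  0.001]]
turn 1 [0.  0.  0.3]
turn -1 [-1.8e+02 -5.0e-01  1.0e-01]
shift [-0.3 -1.9  0.3] tcp [ 0.5549 -0.1913  0.125 ] q [ 0.12  0.59 -0.32  1.57  0.8   1.57 -0.84] F [ 0.5 -1.4 -5.2] w 0.651 t 12.775
```

View pics/e2.png

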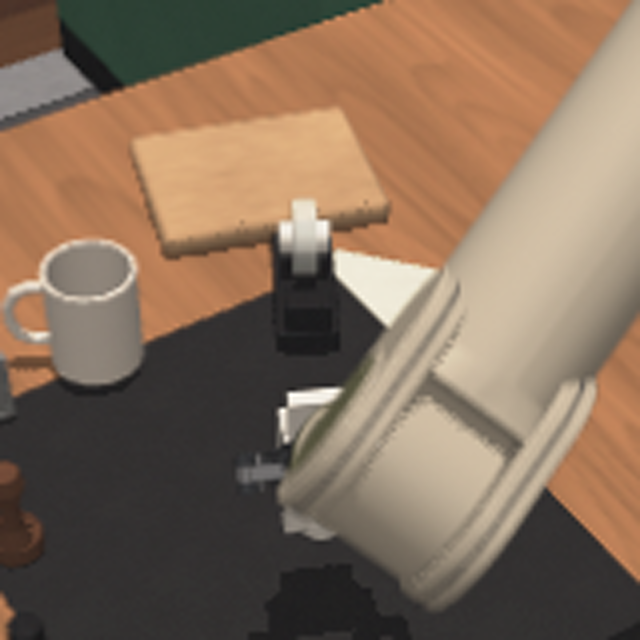

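```bash
python3 -m inch '[[[0,0,0],[15,15,0],0.8],[[0,0,0],[30,30,0],0.8],[[0,0,0],[40,40,0],0.8],[[0,0,0],[42,42,0],0.8],[[0,0,0],[42,42,0],0.8]]' 60
python3 - <<'E'
from h import *
st()
c=camera("scene");crop(c,180,60,340,220,4,"pics/e3.png")
c=camera("top");crop(c,200,160,320,260,6,"pics/e4.png")
E
```

```text
clock: 13.45
position: [0.554, -0.1888, 0.0625]
ee_rot: [-0.141, 0.695, -0.396, 0.583]
ft_force: [-0.0, -0.6, -4.9]
grip_width: 0.653
tcp [ 0.554  -0.1888  0.0625] q [ 0.11  0.68 -0.32  1.6   0.83  1.5  -0.91] F [-0.  -0.6 -4.9] T [ 1.26 -0.56  0.01] w 0.653 t 13.45
[[-0.279  0.267  0.922]
 [-0.658  0.646 -0.386]
 [-0.699 -0.715 -0.005]]
```

View pics/e3.png

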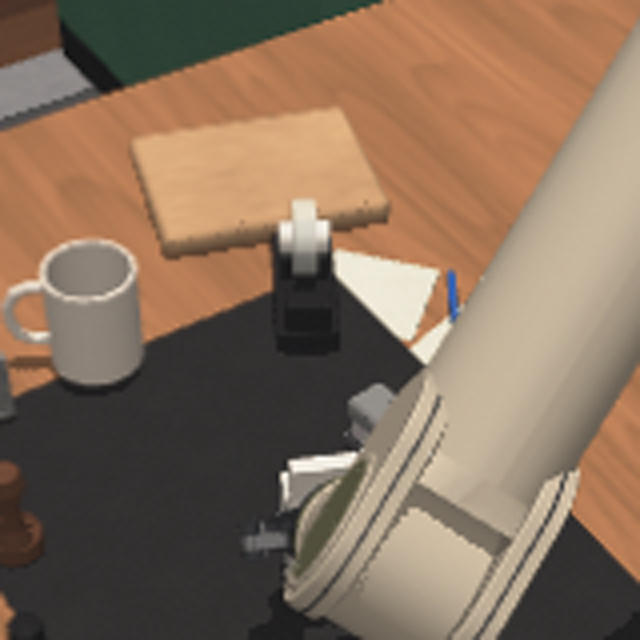

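View pics/e4.png

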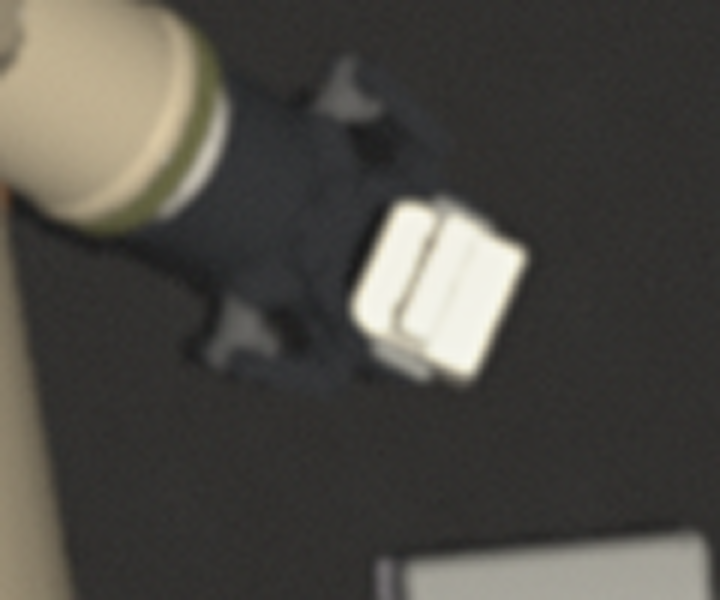

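```bash
cat >> h.py <<'E'
def blob(c,x0,x1,y0,y1,zmin=.03):
    P=depthpts(c);hsv=cv2.cvtColor(c["pixels"],cv2.COLOR_RGB2HSV)
    m=(hsv[...,2]>185)&(hsv[...,1]<35)&(P[...,0]>x0)&(P[...,0]<x1)&(P[...,1]>y0)&(P[...,1]<y1)&(P[...,2]>zmin)
    return P[m]
E
python3 - <<'E'
from h import *
np.set_printoptions(precision=1,suppress=True)
c=camera("top");q=blob(c,.48,.62,-.27,-.13)
g=np.array([.5594,-.1763,0]) 
s=(q-g)@d*1e3;lat=(q-g)@l*1e3;z=q[:,2]*1e3
for b in np.arange(-40,60,5):
    k=(s>b)&(s<b+5)&(abs(lat)<20)
    if k.any():print(b,k.sum(),np.percentile(z[k],[10,50,90]))
E
```

```text
-25 25 [ 98.3  99.2 102.4]
-20 32 [ 97.5 100.7 102.1]
-15 34 [ 97.7 100.3 102.3]
-10 27 [ 98.2 100.  103. ]
-5 26 [100.3 133.1 137.2]
0 36 [132.5 135.1 137.5]
5 35 [132.5 134.8 136.7]
10 35 [ 99.7 102.4 133.7]
15 34 [ 98.8 100.5 102.8]
20 33 [ 98.6 100.8 102.6]
25 33 [ 97.9 101.1 102.6]
30 14 [ 98.5 100.7 103.4]
```

```bash
python3 -m inch '[[[0,0,0],[1.5,1.5,0],0.8],[[0,0,0],[2.5,2.5,0],0.8],[[0,0,0],[3,3,0],0.8],[[0,0,0],[3,3,0],0.8]]' 60
python3 - <<'E'
from h import *
st()
E
```

```text
clock: 14.1
position: [0.5541, -0.1885, 0.0585]
ee_rot: [-0.141, 0.695, -0.396, 0.584]
ft_force: [0.4, -0.3, -3.7]
grip_width: 0.653
tcp [ 0.5541 -0.1885  0.0585] q [ 0.11  0.68 -0.31  1.6   0.83  1.5  -0.92] F [ 0.4 -0.3 -3.7] T [ 1.28 -0.55 -0.01] w 0.653 t 14.1
[[-0.279  0.267  0.923]
 [-0.658  0.647 -0.386]
 [-0.699 -0.715 -0.005]]
```

```bash
python3 -m inch '[[[0,0,0],[1,1,0],0.8],[[0,0,0],[1.5,1.5,0],0.8],[[0,0,0],[1.5,1.5,0],0.8]]' 60
python3 - <<'E'
from h import *
st()
np.set_printoptions(precision=1,suppress=True)
c=camera("top");q=blob(c,.48,.62,-.27,-.13)
z=q[:,2]*1e3;print(np.median(z[z>125]),np.median(z[(z>85)&(z<110)]))
E
```

```text
clock: 14.48
position: [0.5541, -0.1885, 0.0566]
ee_rot: [-0.141, 0.695, -0.396, 0.584]
ft_force: [-0.7, 0.7, -0.7]
grip_width: 0.65
tcp [ 0.5541 -0.1885  0.0566] q [ 0.11  0.68 -0.31  1.6   0.83  1.5  -0.92] F [-0.7  0.7 -0.7] T [ 1.04 -0.18 -0.16] w 0.65 t 14.47
[[-0.279  0.267  0.923]
 [-0.658  0.646 -0.386]
 [-0.699 -0.715 -0.005]]
129.0339710526589 94.36288428376471
```

```bash
python3 -m inch '[[[0,0,0],[0.5,0.5,0],0.8],[[0,0,0],[0.5,0.5,0],0.5],[[0,0,0],[0,0,0],0.25],[[0,0,0],[0,0,0],0.1],[[0,0,0],[0,0,0],0],[[0,0,0],[0,0,0],0],[[0,0,0],[-30,0,0],0],[[0,0,0],[-80,0,0],0],[[0,0,0],[-130,0,0],0],[[0,0,0],[-160,20,0],0]]' 20
python3 - <<'E'
from h import *
st()
np.set_printoptions(precision=1,suppress=True)
c=camera("top");q=blob(c,.48,.62,-.27,-.13);crop(c,200,160,320,260,6,"pics/f1.png")
z=q[:,2]*1e3;print(np.median(z[z>125]),np.median(z[(z>85)&(z<110)]))
r=cv2.minAreaRect((q[z>122][:,:2]*1e3).astype(np.float32));print(r)
k=(z>85)&(z<110)
r=cv2.minAreaRect((q[k][:,:2]*1e3).astype(np.float32));print(r)
c=camera("scene");crop(c,200,100,340,220,5,"pics/f2.png")
q=blob(c,.48,.62,-.27,-.13);z=q[:,2]*1e3
r=cv2.minAreaRect((q[z>122][:,:2]*1e3).astype(np.float32));print(r);
k=(z>85)&(z<110);r=cv2.minAreaRect((q[k][:,:2]*1e3).astype(np.float32));print(r)
E
```

```text
clock: 15.78
position: [0.6054, -0.0691, 0.1569]
ee_rot: [-0.14, 0.694, -0.396, 0.585]
ft_force: [1.4, -0.5, -0.6]
grip_width: 0.999
tcp [ 0.6054 -0.0691  0.1569] q [-0.04  0.69 -0.36  1.35  0.76  1.76 -0.89] F [ 1.4 -0.5 -0.6] T [ 0.7 -0.3  0. ] w 0.999 t 15.78
[[-0.276  0.27   0.922]
 [-0.658  0.647 -0.386]
 [-0.701 -0.713 -0.001]]
128.32575810439107 94.31241821618497
((556.3526000976562, -180.28587341308594), (13.777140617370605, 49.37705993652344), 66.77012634277344)
((556.5451049804688, -180.37451171875), (55.383705139160156, 54.68536376953125), 67.2415771484375)
((558.1554565429688, -180.4422607421875), (14.80970573425293, 47.05691146850586), 68.4708251953125)
((559.3363037109375, -178.79806518554688), (53.37455749511719, 54.112911224365234), 65.43875885009766)
```

View pics/f1.png

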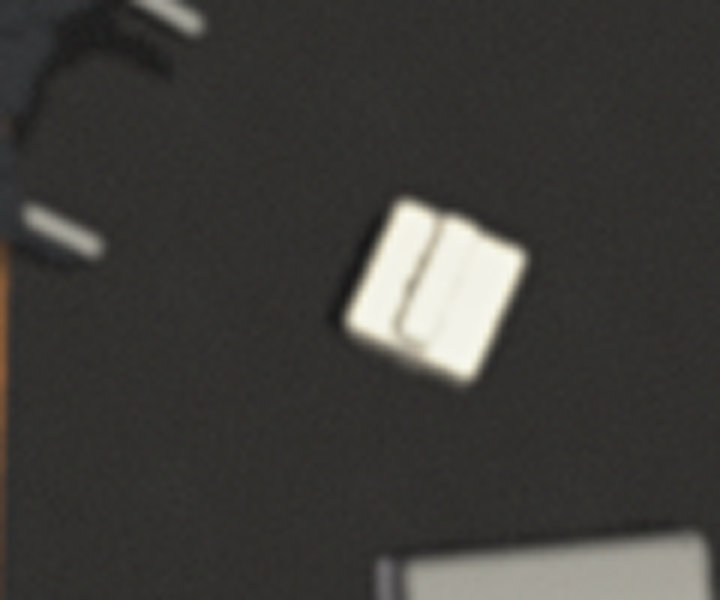

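View pics/f2.png

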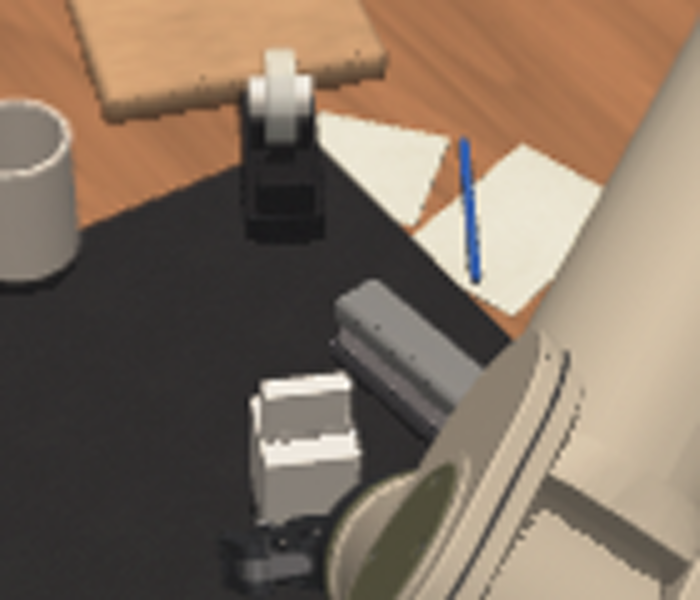

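Run:
```python
from h import *
R=frame([0,0,-1],[.391,.92,0])
go([.557,-.1804,.20],R)
```

```text
turn 1 [-84.1 -35.4  35.4]
turn -1 [85.5 35.6 35.6]
shift [  56.9 -119.9   -1.2] tcp [ 0.6055 -0.0656  0.1545] q [-0.05  0.69 -0.36  1.35  0.76  1.76 -0.89] F [-0.6  0.5  0.9] w 0.998 t 15.875
```

```bash
python3 -m inch '[[[-8,-3,3],[-35,-35,0],0],[[-17,-7,7],[-40,-45,0],0],[[-26,-11,11],[-30,-60,0],0],[[-35,-15,15],[-20,-70,0],0],[[-44,-19,19],[-10,-80,0],0],[[-53,-22,22],[0,-90,0],0],[[-62,-26,26],[10,-100,0],0],[[-71,-30,30],[20,-110,0],0],[[-80,-34,34],[40,-115,0],0],[[-84.1,-35.4,35.4],[57,-120,-1],0]]' 20
python3 - <<'E'
from h import *
R=frame([0,0,-1],[.391,.92,0])
go([.557,-.1804,.18],R)
E
```

```text
clock: 17.12
position: [0.5559, -0.1837, 0.1993]
ee_rot: [-0.39, 0.59, 0.39, 0.59]
ft_force: [0.4, -0.5, 0.6]
grip_width: 1.001
turn 1 [-0.1 -0.  -0.1]
turn -1 [ 1.799e+02 -1.000e-01  0.000e+00]
shift [19.3  0.3  3.4] tcp [ 0.5559 -0.1837  0.1993] q [ 0.75  0.33 -0.62  1.59  0.2   1.29  1.27] F [ 0.4 -0.5  0.6] w 1.001 t 17.125
```

```bash
python3 -m inch '[[[0,0,0],[30,0,3],0],[[0,0,0],[70,0,3],0],[[0,0,0],[92,0,3.4],0],[[0,0,0],[96,0,3.4],0],[[0,0,0],[96,0,3.4],0]]' 20
python3 - <<'E'
from h import *
R=frame([0,0,-1],[.391,.92,0])
go([.557,-.1804,.102],R)
c=camera("top");crop(c,200,160,320,260,6,"pics/g1.png")
c=camera("scene");crop(c,200,100,340,220,5,"pics/g2.png")
E
```

```text
clock: 17.75
position: [0.5573, -0.1808, 0.1039]
ee_rot: [-0.39, 0.59, 0.39, 0.59]
ft_force: [-0.4, 0.7, 0.6]
grip_width: 1.002
turn 1 [-0.1 -0.  -0. ]
turn -1 [179.9  -0.    0. ]
shift [1.9 0.4 0.2] tcp [ 0.5573 -0.1808  0.1039] q [ 0.72  0.42 -0.6   1.69  0.26  1.11  1.22] F [-0.4  0.7  0.6] w 1.002 t 17.75
```

View pics/g2.png

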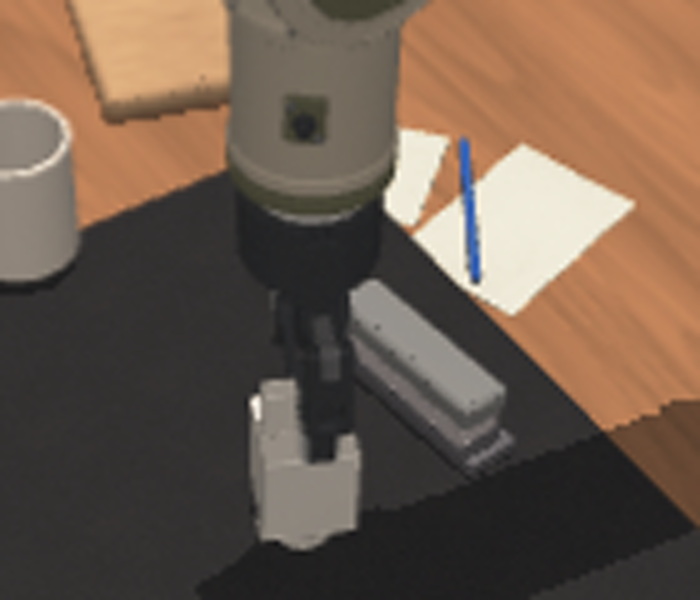

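View pics/g1.png

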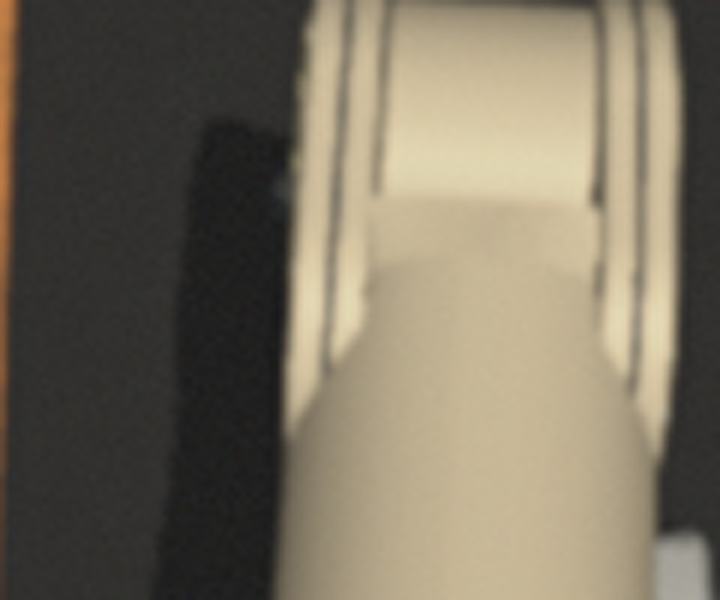

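Run:
```python
from h import *
c=camera("scene")
for b in(.057,.043): print((proj(c,[np.array([.5573,-.1808,.104+.0065])-d*b])-[200,100])*5)
print((proj(c,[np.array([.557,-.1804,.13]) ,np.array([.557,-.1804,.096])-d*.028,np.array([.557,-.1804,.096])-d*.028+l*.028,np.array([.557,-.1804,.096])-d*.028-l*.028])-[200,100])*5)
```

```text
[[322.06670754 478.32363189]]
[[317.56372279 459.42374666]]
[[305.65618534 379.98436296]
 [313.08635148 456.74351609]
 [264.31609341 462.61736396]
 [361.5581829  450.90771562]]
```

```bash
python3 -m inch '[[[0,0,0],[1.5,0,0],0.5],[[0,0,0],[1.5,0,0],1],[[0,0,0],[1.5,0,0],1],[[0,0,0],[1.5,0,0],1],[[0,0,0],[1.5,0,0],1],[[0,0,0],[1.5,0,0],1],[[0,0,0],[1.5,0,0],1],[[0,0,0],[1.5,0,0],1],[[0,0,0],[1.5,0,0],1]]' 30
python3 - <<'E'
from h import *
st()
c=camera("scene");crop(c,200,100,340,220,5,"pics/g3.png")
E
```

```text
clock: 19.02
position: [0.5579, -0.1807, 0.1031]
ee_rot: [-0.39, 0.59, 0.389, 0.59]
ft_force: [0.9, 0.4, 2.6]
grip_width: 0.157
tcp [ 0.5579 -0.1807  0.1031] q [ 0.72  0.42 -0.6   1.69  0.26  1.11  1.21] F [0.9 0.4 2.6] T [ 0.04 -0.21  0.02] w 0.157 t 19.02
[[ 0.001 -0.92   0.392]
 [-0.001  0.392  0.92 ]
 [-1.    -0.001 -0.   ]]
```

View pics/g3.png

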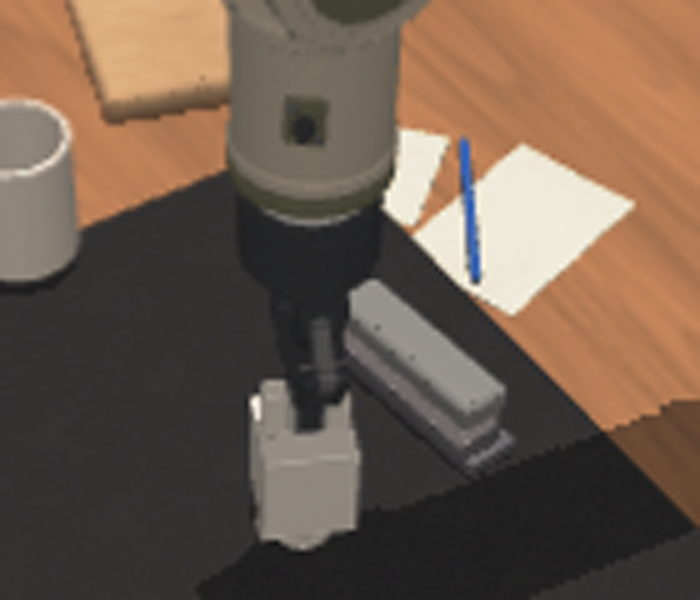

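```bash
python3 -m inch '[[[0,0,0],[0,0,0],1],[[0,0,0],[0,0,0],1],[[0,0,0],[-40,0,0],1],[[0,0,0],[-90,0,0],1],[[0,0,0],[-140,0,0],1],[[0,0,0],[-180,0,0],1],[[0,0,0],[-180,0,0],1]]' 100
python3 - <<'E'
from h import *
st()
c=camera("scene");cv2.imwrite("pics/h1.png",c["pixels"][...,::-1]);crop(c,300,250,400,340,7,"pics/h3.png")
c=camera("top");crop(c,80,150,150,220,8,"pics/h2.png")
E
```

```text
clock: 19.95
position: [0.5585, -0.1807, 0.2854]
ee_rot: [-0.391, 0.589, 0.388, 0.591]
ft_force: [0.4, 0.1, -5.9]
grip_width: 0.142
tcp [ 0.5585 -0.1807  0.2854] q [ 0.75  0.28 -0.63  1.46  0.17  1.45  1.28] F [ 0.4  0.1 -5.9] T [ 0.06 -0.07  0.06] w 0.142 t 19.95
[[ 0.004 -0.92   0.392]
 [-0.002  0.392  0.92 ]
 [-1.    -0.005 -0.   ]]
```

View pics/h1.png

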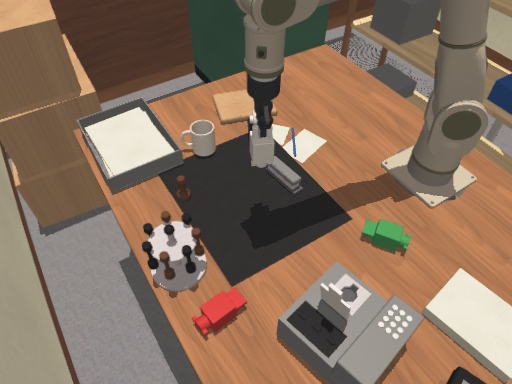

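View pics/h2.png

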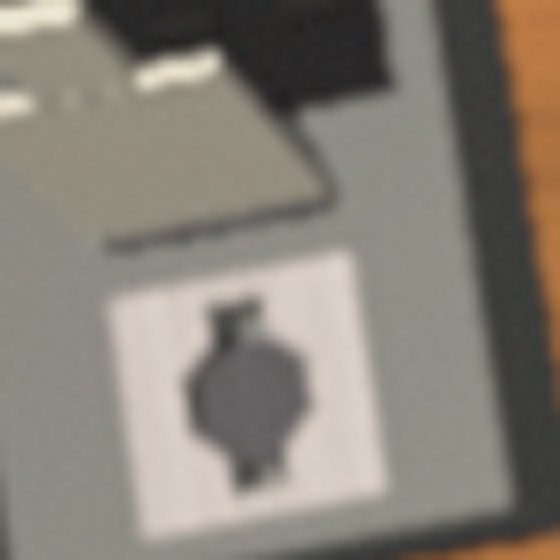

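Run:
```python
from h import *
np.set_printoptions(precision=2,suppress=True)
for n,roi in(("top",(80,170,140,225)),("scene",(320,268,380,325))):
    c=camera(n);x0,y0,x1,y1=roi
    g=cv2.resize(c["pixels"][y0:y1,x0:x1],None,fx=8,fy=8,interpolation=cv2.INTER_CUBIC)
    b=g.astype(int); m=((b.min(2)>175)&(b.max(2)<250)&(b[...,0]-b[...,1]>4)).astype(np.uint8)
    if n=="top":m=((b.min(2)>178)).astype(np.uint8)
    cs,_=cv2.findContours(m,cv2.RETR_CCOMP,cv2.CHAIN_APPROX_NONE)
    cs=sorted(cs,key=cv2.contourArea,reverse=True)
    conv=lambda p:(np.array(p,float)+.5)/8-.5+[x0,y0]
    for k in cs[:3]:
        a=cv2.contourArea(k)
        if a<300:continue
        mo=cv2.moments(k);cen=conv([[mo['m10']/mo['m00'],mo['m01']/mo['m00']]])
        r=cv2.approxPolyDP(cv2.convexHull(k),12,True)[:,0]
        W=onplane(c,conv(r),.1)
        print(n,a,"cen",cen,onplane(c,cen,.1)*1e3);print(W[:,:2]*1e3)
    cv2.imwrite(f"pics/m_{n}.png",m*255)
print(M(0,0,.1)*1e3)
```

```text
top 56229.5 cen [[110.57 198.98]] [[571.58 218.08 100.  ]]
[[615.12 190.84]
 [543.7  175.74]
 [529.24 245.85]
 [598.99 260.9 ]]
top 20069.0 cen [[110.43 198.84]] [[571.92 218.46 100.  ]]
[[604.67 218.33]
 [584.1  199.24]
 [567.72 196.07]
 [545.07 203.08]
 [538.94 218.83]
 [558.97 236.91]
 [575.95 240.84]
 [599.73 234.29]]
scene 35290.0 cen [[350.86 292.54]] [[566.71 220.4  100.  ]]
[[545.74 174.09]
 [528.87 247.69]
 [601.33 264.01]
 [599.23 176.71]]
scene 2411.0 cen [[335.49 288.55]] [[590.51 192.77 100.  ]]
[[593.93 175.82]
 [589.11 176.96]
 [585.4  208.37]
 [591.66 205.85]]
scene 1696.0 cen [[324.35 286.16]] [[608.75 173.63 100.  ]]
[[612.09 162.98]
 [606.14 164.05]
 [603.46 178.66]
 [608.   186.15]]
[575.1 218.3 100. ]
```

View pics/m_top.png

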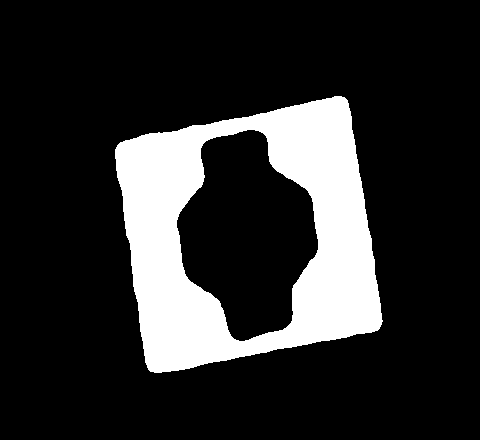

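View pics/m_scene.png

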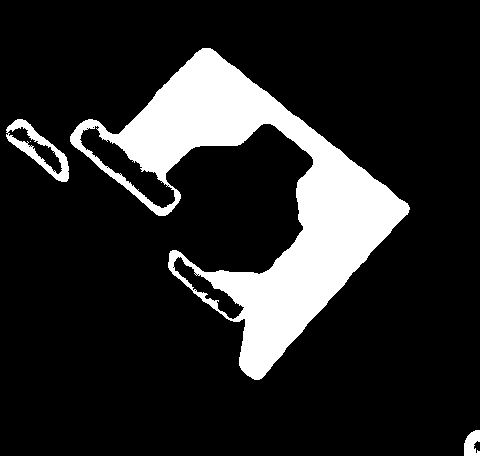

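```bash
cat >> h.py <<'E'
PT=np.array([.5727,.2185,.1])
def Rz(deg,yaw0=102.4):
    a=np.radians(deg+yaw0); return frame([0,0,-1],[np.cos(a),np.sin(a),0])
E
python3 - <<'E'
from h import *
go(PT+[0,0,.103+.06],Rz(0))
E
```

```text
turn 1 [-35.5   0.   -0.1]
turn -1 [144.5  -0.2  -0. ]
shift [ 18.  141.9 373.4] tcp [ 0.5567 -0.1806  0.2808] q [ 0.75  0.29 -0.63  1.46  0.17  1.45  1.28] F [ 0.7  0.2 -3.3] w 0.147 t 20.15
```

```bash
python3 -m inch '[[[-5,0,0],[0,20,50],1],[[-10,0,0],[0,40,105],1],[[-15,0,0],[0,60,160],1],[[-20,0,0],[0,80,215],1],[[-25,0,0],[0,100,265],1],[[-30,0,0],[0,120,315],1],[[-35.5,0,0],[5,135,355],1],[[-35.5,0,0],[15,142,373],1],[[-35.5,0,0],[18,142,373],1],[[-35.5,0,0],[18,142,373],1]]' 100
python3 - <<'E'
from h import *
st();go(PT+[0,0,.103+.06],Rz(0))
c=camera("scene");crop(c,280,200,420,320,5,"pics/i1.png")
c=camera("top");crop(c,50,120,170,220,5,"pics/i2.png")
E
```

```text
clock: 21.4
position: [0.5724, 0.2168, 0.2619]
ee_rot: [-0.55, 0.445, 0.552, 0.442]
ft_force: [0.0, -0.6, -3.7]
grip_width: 0.145
tcp [0.5724 0.2168 0.2619] q [ 0.22  0.42 -0.88  1.41  0.32  1.46  1.13] F [ 0.  -0.6 -3.7] T [-0.04 -0.04  0.  ] w 0.145 t 21.4
[[-0.004 -0.977 -0.214]
 [-0.001 -0.214  0.977]
 [-1.     0.004  0.   ]]
turn 1 [-0.1  0.  -0.2]
turn -1 [179.9  -0.4  -0. ]
shift [-1.1 -0.6  1.6] tcp [0.5724 0.2168 0.2619] q [ 0.22  0.42 -0.88  1.41  0.32  1.46  1.13] F [ 0.  -0.6 -3.7] w 0.145 t 21.4
```

View pics/i1.png

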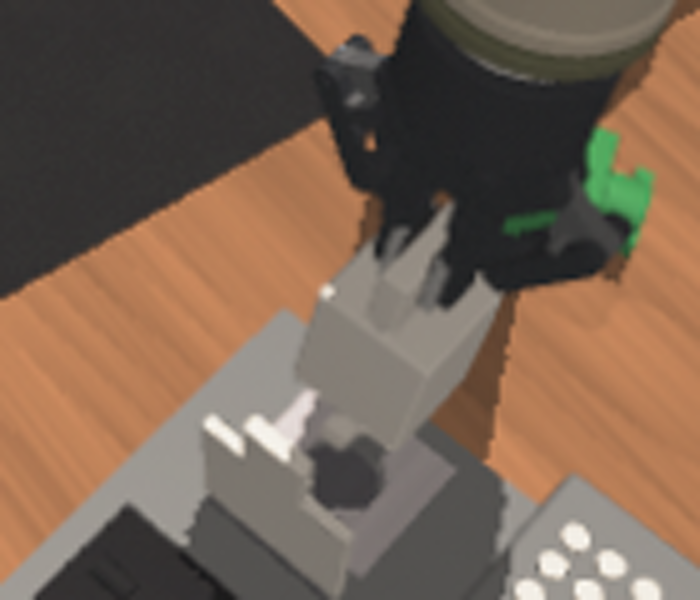

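View pics/i2.png

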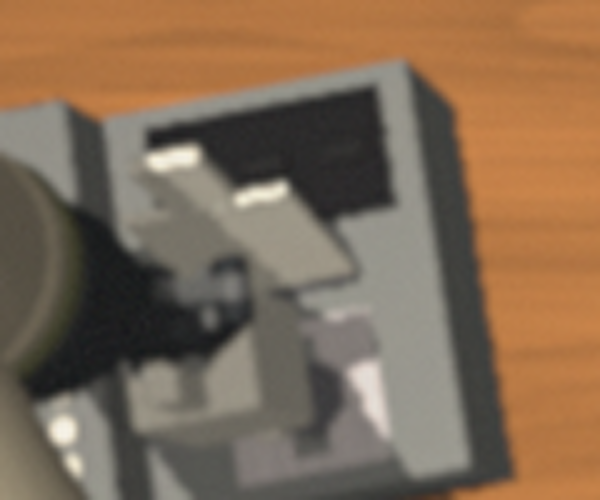

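Run:
```python
from h import *
np.set_printoptions(precision=1,suppress=True)
o=readout.get_obs();zf=o["position"][2]-.103
a=np.radians(12.4);ex=np.array([np.cos(a),np.sin(a),0]);ey=np.array([-np.sin(a),np.cos(a),0])
for n in("top","scene"):
    c=camera(n);P=depthpts(c);hsv=cv2.cvtColor(c["pixels"],cv2.COLOR_RGB2HSV)
    Q=P-o["position"];X=Q@ex*1e3;Y=Q@ey*1e3;Z=(P[...,2]-zf)*1e3
    m=(abs(X)<60)&(abs(Y)<60)&(Z>0)&(Z<135)&(hsv[...,1]<40)&(hsv[...,2]>110)
    print(n,m.sum())
    t=m&(abs(Z-96)<3)
    if t.sum()>5:print("top face n",t.sum(),"X",np.percentile(X[t],[1,50,99]),"Y",np.percentile(Y[t],[1,50,99]),np.median(Z[t]))
    for nm,A,B in(("yface",Y,X),("xface",X,Y)):
        for sgn in(1,-1):
            k=m&(Z<90)&(Z>30)&(abs(A-sgn*28)<7)&(abs(B)<24)
            if k.sum()>20:
                cf=np.polyfit(np.c_[Z[k]][:,0],A[k],1);cb=np.polyfit(B[k],A[k],1);print(nm,sgn,k.sum(),"median",np.median(A[k]),"tilt deg",np.degrees(np.arctan(cf[0])),"yaw",np.degrees(np.arctan(cb[0])))
```

```text
top 337
top face n 150 X [-29.1 -18.1   0.3] Y [-27.6 -13.6  25.1] 94.3768611331825
xface -1 33 median -28.32478060609295 tilt deg 0.635264384229307 yaw 3.1613286294857095
scene 1027
top face n 288 X [-22.8  12.7  28.3] Y [-25.9  12.5  26.5] 94.83600604053706
yface 1 93 median 27.080928051151197 tilt deg -0.2895730248359388 yaw -0.009492521757003429
xface 1 349 median 27.547792500439318 tilt deg 0.47261264109970774 yaw 0.9685133692484851
```

```bash
python3 -m inch '[[[0,0,-0.2],[20,-0.7,2.1],1],[[0,0,-0.2],[45,-0.7,2.1],1],[[0,0,-0.2],[52,-0.7,2.1],1],[[0,0,-0.2],[52,-0.7,2.1],1]]' 100
python3 - <<'E'
from h import *
PT[1]=.219
st();go(PT+[0,0,.103],Rz(0))
c=camera("scene");crop(c,280,220,400,320,6,"pics/j1.png")
E
```

```text
clock: 22.1
position: [0.5731, 0.219, 0.2115]
ee_rot: [0.551, -0.443, -0.55, -0.444]
ft_force: [-0.9, 0.2, -4.1]
grip_width: 0.144
tcp [0.5731 0.219  0.2115] q [ 0.22  0.45 -0.87  1.49  0.35  1.36  1.11] F [-0.9  0.2 -4.1] T [ 0.01 -0.03 -0.04] w 0.144 t 22.1
[[ 0.001 -0.977 -0.213]
 [ 0.001 -0.213  0.977]
 [-1.    -0.001  0.001]]
turn 1 [-0.1  0.   0.1]
turn -1 [ 1.799e+02  1.000e-01 -1.000e-01]
shift [8.5 0.4 0.1] tcp [0.5731 0.219  0.2115] q [ 0.22  0.45 -0.87  1.49  0.35  1.36  1.11] F [-0.9  0.2 -4.1] w 0.144 t 22.1
```

View pics/j1.png

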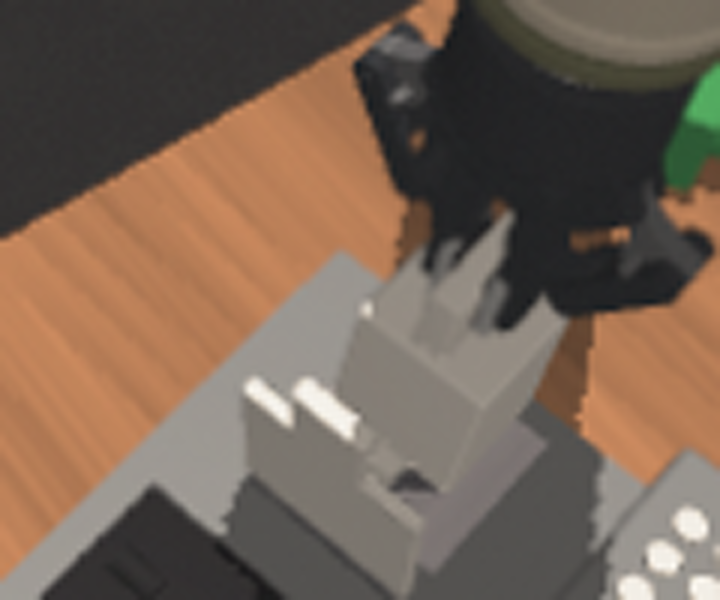

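Foot is about 8 mm above the deck, so I lower it slowly while watching the force.

```bash
python3 -m inch '[[[0,0,0],[4,0.3,0],1],[[0,0,0],[8,0.3,0],1],[[0,0,0],[12,0.3,0],1],[[0,0,0],[13,0.3,0],1],[[0,0,0],[13,0.3,0],1]]' 100
python3 - <<'E'
from h import *
PT[1]=.219
st();go(PT+[0,0,.103],Rz(0))
E
```

```text
clock: 22.78
position: [0.573, 0.2193, 0.199]
ee_rot: [0.551, -0.443, -0.55, -0.444]
ft_force: [0.3, 0.7, -4.0]
grip_width: 0.148
tcp [0.573  0.2193 0.199 ] q [ 0.21  0.46 -0.87  1.5   0.35  1.34  1.1 ] F [ 0.3  0.7 -4. ] T [-0.02 -0.05  0.03] w 0.148 t 22.77
[[ 0.002 -0.977 -0.213]
 [ 0.001 -0.213  0.977]
 [-1.    -0.002  0.001]]
turn 1 [-0.1  0.   0.1]
turn -1 [ 1.799e+02  2.000e-01 -1.000e-01]
shift [-4.   0.4 -0.2] tcp [0.573  0.2193 0.199 ] q [ 0.21  0.46 -0.87  1.5   0.35  1.34  1.1 ] F [ 0.3  0.7 -4. ] w 0.148 t 22.775
```

```bash
python3 -m inch '[[[0,0,0],[3,0,0],1],[[0,0,0],[6,0,0],1],[[0,0,0],[9,0,0],1],[[0,0,0],[12,0,0],1],[[0,0,0],[12,0,0],1]]' 120
python3 - <<'E'
from h import *
st()
E
```

```text
clock: 23.4
position: [0.5732, 0.2194, 0.1873]
ee_rot: [0.551, -0.443, -0.55, -0.445]
ft_force: [-1.2, -1.2, 3.5]
grip_width: 0.14
tcp [0.5732 0.2194 0.1873] q [ 0.21  0.47 -0.86  1.52  0.36  1.32  1.1 ] F [-1.2 -1.2  3.5] T [-0.29  0.4  -0.01] w 0.14 t 23.4
[[ 0.003 -0.977 -0.213]
 [ 0.001 -0.213  0.977]
 [-1.    -0.003  0.001]]
```

```bash
python3 -m inch '[[[0,0,0],[2,0,0],1],[[0,0,0],[4,0,0],1],[[0,0,0],[5.5,0,0],1],[[0,0,0],[5.5,0,0],1]]' 120
python3 - <<'E'
from h import *
st()
c=camera("scene");crop(c,280,220,400,320,6,"pics/k1.png")
E
```

```text
clock: 23.9
position: [0.5733, 0.2194, 0.1819]
ee_rot: [0.551, -0.443, -0.55, -0.445]
ft_force: [-1.8, -0.4, 4.0]
grip_width: 0.143
tcp [0.5733 0.2194 0.1819] q [ 0.21  0.47 -0.86  1.53  0.36  1.31  1.1 ] F [-1.8 -0.4  4. ] T [-0.36  0.44  0.03] w 0.143 t 23.9
[[ 0.003 -0.977 -0.213]
 [ 0.001 -0.213  0.977]
 [-1.    -0.003  0.001]]
```

View pics/k1.png

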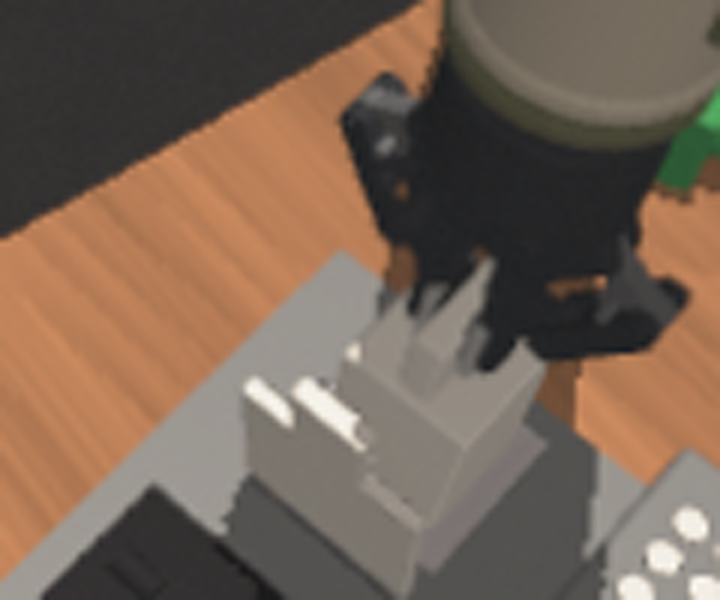

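```bash
cat > cart.py <<'E'
from h import *
np.set_printoptions(precision=1,suppress=True)
o=readout.get_obs()
a=np.radians(12.4);ex=np.array([np.cos(a),np.sin(a),0]);ey=np.array([-np.sin(a),np.cos(a),0])
c=camera("scene");P=depthpts(c);hsv=cv2.cvtColor(c["pixels"],cv2.COLOR_RGB2HSV)
Q=P-np.array([.5732,.2194,0]);X=Q@ex*1e3;Y=Q@ey*1e3;Z=P[...,2]*1e3
m=(abs(X)<42)&(abs(Y)<42)&(hsv[...,1]<40)&(hsv[...,2]>110)
h,e=np.histogram(Z[m&(Z>150)&(Z<230)],bins=np.arange(150,231,2));print([(int(b),int(k)) for b,k in zip(e,h) if k>10])
t=m&(abs(Z-175)<9)&(Y<0);print("bodytop",np.median(Z[t]),t.sum())
E
python3 cart.py
```

```text
[(150, 17), (152, 12), (154, 12), (156, 14), (158, 13), (160, 15), (162, 17), (166, 21), (168, 20), (170, 40), (172, 128), (174, 93), (206, 43), (208, 19)]
bodytop 173.5683866005524 119
```

```bash
python3 -m inch '[[[8,0,0],[0,0,0],1],[[16,0,0],[0,0,0],1],[[24,0,0],[0,0,0],1],[[32,0,0],[0,0,0],1],[[40,0,0],[0,0,0],1],[[48,0,0],[0,0,0],1],[[56,0,0],[0,0,0],1],[[63,0,0],[0,0,0],1],[[68,0,0],[0,0,0],1],[[68,0,0],[0,0,0],1]]' 120
python3 - <<'E'
from h import *
st();go(readout.get_obs()["position"],Rz(-75))
E
```

```text
clock: 25.25
position: [0.5737, 0.2193, 0.1822]
ee_rot: [-0.208, 0.674, 0.209, 0.677]
ft_force: [0.7, -0.8, 4.9]
grip_width: 0.142
tcp [0.5737 0.2193 0.1822] q [ 0.07  0.41 -0.65  1.53  0.26  1.28 -0.02] F [ 0.7 -0.8  4.9] T [-0.28 -0.08 -0.02] w 0.142 t 25.25
[[ 0.004 -0.564  0.826]
 [ 0.001  0.826  0.564]
 [-1.    -0.001  0.004]]
turn 1 [6.9 0.2 0. ]
turn -1 [-1.731e+02 -1.000e-01  3.000e-01]
shift [0. 0. 0.] tcp [0.5737 0.2193 0.1822] q [ 0.07  0.41 -0.65  1.53  0.26  1.28 -0.02] F [ 0.7 -0.8  4.9] w 0.142 t 25.25
```

```bash
python3 -m inch '[[[3,0,0],[0,0,0],1],[[6,0,0],[0,0,0],1],[[9,0,0],[0,0,0],1],[[9,0,0],[0,0,0],1]]' 120
python3 - <<'E'
from h import *
st();go(readout.get_obs()["position"],Rz(-75))
c=camera("scene");crop(c,280,220,400,320,6,"pics/l1.png")
E
```

```text
clock: 25.75
position: [0.573, 0.2192, 0.1823]
ee_rot: [-0.156, 0.689, 0.156, 0.691]
ft_force: [-4.6, -1.8, 6.5]
grip_width: 0.137
tcp [0.573  0.2192 0.1823] q [ 0.05  0.4  -0.63  1.53  0.25  1.28 -0.17] F [-4.6 -1.8  6.5] T [-0.78  1.23  0.42] w 0.137 t 25.75
[[ 0.003 -0.43   0.903]
 [ 0.001  0.903  0.43 ]
 [-1.    -0.001  0.002]]
turn 1 [-1.9  0.1  0. ]
turn -1 [ 1.781e+02  1.000e-01 -2.000e-01]
shift [0. 0. 0.] tcp [0.573  0.2192 0.1823] q [ 0.05  0.4  -0.63  1.53  0.25  1.28 -0.17] F [-4.6 -1.8  6.5] w 0.137 t 25.75
```

View pics/l1.png

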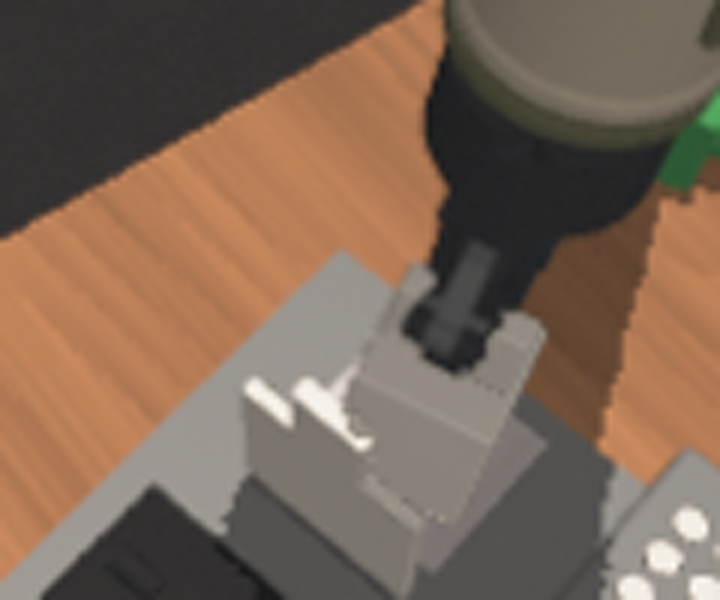

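```bash
python3 -m inch '[[[-1,0,0],[-1,0,0],1],[[-1,0,0],[-2,0,0],1],[[-1,0,0],[-2,0,0],0.7],[[-1,0,0],[-2,0,0],0.6],[[-1,0,0],[-2,0,0],0.6],[[-1,0,0],[-2,0,0],0.6]]' 60
python3 - <<'E'
from h import *
st()
c=camera("scene");crop(c,280,220,400,320,6,"pics/l2.png")
E
python3 cart.py
```

```text
clock: 26.55
position: [0.5731, 0.2193, 0.1843]
ee_rot: [-0.162, 0.687, 0.162, 0.689]
ft_force: [1.0, -0.2, -0.2]
grip_width: 0.398
tcp [0.5731 0.2193 0.1843] q [ 0.05  0.4  -0.63  1.53  0.25  1.28 -0.15] F [ 1.  -0.2 -0.2] T [ 0.04 -0.01 -0.02] w 0.398 t 26.55
[[ 0.003 -0.446  0.895]
 [ 0.001  0.895  0.446]
 [-1.    -0.001  0.003]]
[(150, 13), (154, 12), (156, 16), (158, 11), (160, 17), (164, 14), (166, 14), (170, 17), (172, 13), (174, 62), (176, 95), (178, 41), (208, 13), (210, 16)]
bodytop 176.51312862020052 99
```

View pics/l2.png

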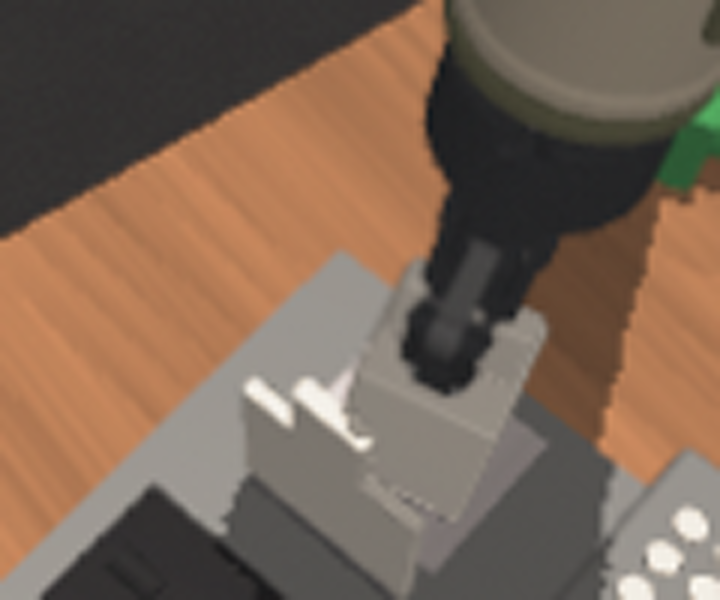

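```bash
python3 -m inch '[[[0,0,0],[-10,0,0],0.6],[[0,0,0],[-35,0,0],0.6],[[0,0,0],[-75,0,0],0.6],[[0,0,0],[-120,0,0],0.6],[[0,0,0],[-140,-20,-40],0.6],[[0,0,0],[-140,-60,-80],0.6],[[0,0,0],[-140,-110,-110],0.6],[[0,0,0],[-140,-160,-130],0.6],[[0,0,0],[-140,-210,-130],0.6],[[0,0,0],[-140,-240,-130],0.6]]' 60
python3 cart.py
python3 - <<'E'
from h import *
np.set_printoptions(precision=2,suppress=True)
st()
c=camera("scene");crop(c,280,220,400,320,6,"pics/n1.png");cv2.imwrite("pics/n0.png",c["pixels"][...,::-1])
c=camera("top");crop(c,50,120,170,240,5,"pics/n2.png")
for n in("top","scene"):
    c=camera(n);P=depthpts(c);hsv=cv2.cvtColor(c["pixels"],cv2.COLOR_RGB2HSV)
    m=(hsv[...,1]<40)&(hsv[...,2]>110)&(np.hypot(P[...,0]-.5727,P[...,1]-.219)<.046)
    for lo,hi in((.170,.182),(.202,.215)):
        q=P[m&(P[...,2]>lo)&(P[...,2]<hi)];print(n,len(q),cv2.minAreaRect((q[:,:2]*1e3).astype(np.float32)),np.median(q[:,2]),"slope",np.linalg.lstsq(np.c_[q[:,:2],np.ones(len(q))],q[:,2],rcond=None)[0][:2])
    # cover plate angle
    Q=P-M(.055,0,.1045);a=np.radians(12.4);X=Q[...,0]*np.cos(a)+Q[...,1]*np.sin(a);Y=-Q[...,0]*np.sin(a)+Q[...,1]*np.cos(a);Z=Q[...,2]
    k=(abs(Y)<.036)&(Z>.02)&(Z<.095)&(X>-.012)&(X<.06)&(hsv[...,1]<40)
    if k.sum()>20: p=np.polyfit(Z[k],X[k],1);print("cover",k.sum(),"angle",np.pi/2+np.arctan(p[0]))
E
```

```text
clock: 27.9
position: [0.5638, -0.0565, 0.3249]
ee_rot: [-0.161, 0.687, 0.161, 0.69]
ft_force: [-0.1, 1.3, 0.1]
grip_width: 0.4
[(150, 13), (152, 12), (154, 12), (158, 16), (160, 15), (164, 11), (166, 13), (168, 13), (172, 21), (174, 52), (176, 148), (178, 68), (180, 18), (182, 11), (188, 13), (190, 11), (192, 15), (196, 12), (202, 15), (204, 12), (206, 17), (208, 33), (210, 67), (212, 27)]
bodytop 177.5699178915625 145
tcp [ 0.56 -0.06  0.32] q [ 0.44  0.21 -0.49  1.44  0.1   1.51  0.41] F [-2.3 -4.7 -0.3] T [-0.22  0.06  0.01] w 0.398 t 27.95
[[ 0.   -0.44  0.9 ]
 [-0.    0.9   0.44]
 [-1.   -0.    0.  ]]
top 392 ((571.0704956054688, 218.37161254882812), (57.18751907348633, 55.98427963256836), 26.21148109436035) 0.17634249988727335 slope [-0.    0.02]
top 154 ((570.9835815429688, 218.58775329589844), (14.67928409576416, 49.41620635986328), 25.98507308959961) 0.20993083330268342 slope [0.11 0.06]
cover 482 angle 1.8022474766919538
scene 309 ((574.00390625, 219.6932830810547), (55.2780876159668, 54.717140197753906), 25.912982940673828) 0.17696709038498815 slope [-0.04 -0.02]
scene 164 ((573.9132080078125, 219.95712280273438), (14.313270568847656, 47.82562255859375), 26.182283401489258) 0.21045919781956202 slope [-0.28 -0.13]
cover 290 angle 1.7864570569977984
```

View pics/n1.png

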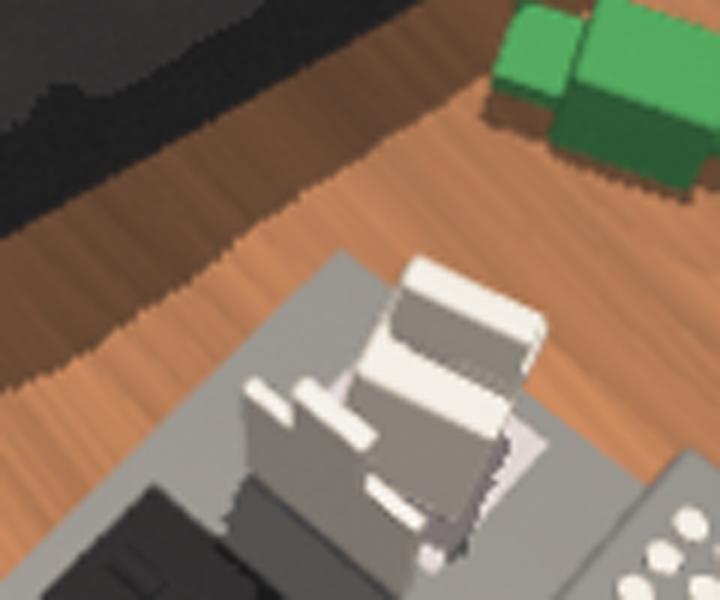

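View pics/n2.png

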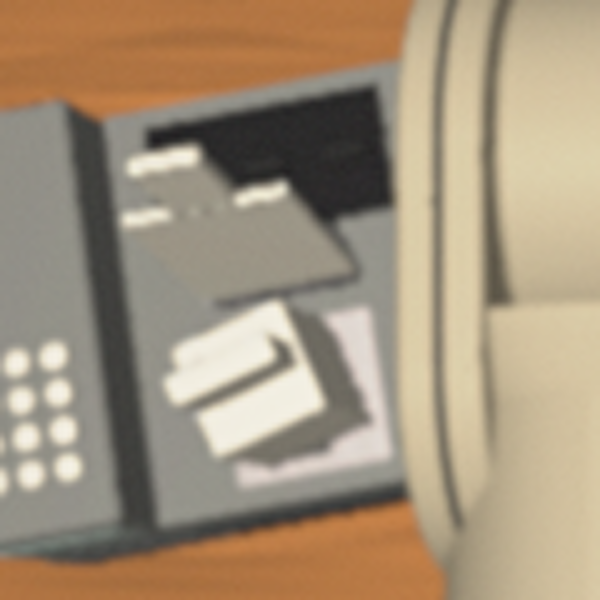

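View pics/n0.png

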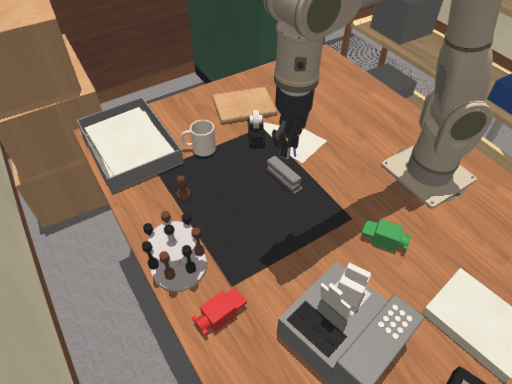

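```bash
python3 -m inch '[[[0,0,0],[0,0,0],0.6],[[0,0,0],[0,0,0],0.6],[[0,0,0],[0,0,0],0.6]]'; python3 -c "
from workcell import manip
print(manip.hand_in())"
```

```text
clock: 28.52
position: [0.5632, -0.0522, 0.3247]
ee_rot: [-0.162, 0.687, 0.163, 0.689]
ft_force: [0.3, -0.8, 0.2]
grip_width: 0.4
the job is handed in; nothing more can be done
None
```

The ink change is done and handed in at 28.5 s; the hand-in itself reports no verdict. I flipped the port cover back by its tongue, stood the white cartridge upright and let go of it. Then I took it by the wing, pushed it into the port and turned it clockwise to the stop.

My last checks, all from the cameras and the robot's own readings:
- **Cover:** about 1.79–1.80 rad open in both views, above the 1.6 needed.
- **Cartridge angle:** its lugs are about 76° (1.33 rad) from the slots, and the wrist moment rose as they met the stop.
- **Cartridge depth:** its foot is about 18–19 mm below the deck, and it stayed down after release.
- **Cartridge position:** each camera puts it within about 1 mm of the port's centre. The two cameras disagree with each other by about 3 mm, so this rests on comparing it with the port within the same view.
- **Upright:** the body-top slopes read 0.02–0.04, within 0.08 rad. The slope fits on the small top of the wing were too noisy to use (0.11 to −0.28).
- **Everything else:** the stapler, stamp, mug, tape dispenser and the red and green look-alikes look unmoved by eye. I did not measure their positions again. The gripper was clear of everything, with only noise-level force readings.

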